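Bed in a focusing rod and knock it free again

TASK

Trial-fit the focusing rod (flat-sided black grip) in the stand's taper socket: twist it as you press until its flange is fully home, without ever pushing the sprung platform 4 mm down, then let go so that it holds by itself. Then slide the wedge-shaped drift key nose first through the slot under the socket until its full height is under the rod and has lifted it loose, without pulling on the rod. Leave the rod upright in the socket and the drift flat in the slot, and do not disturb the spare rod, bottles and carton.

Things in the scene. Friction and masses are not known exactly. Their poses are not given: they have to be found in the camera images.
- rod: Focusing rod, 123 mm tall, 0.22 kg, upright in one hole of the wooden holder. Origin at its foot, z up its axis. Steel nose: domed 11 mm tip widening to 16 mm in diameter, up to 21 mm; taper from 18 mm diameter there to 31 mm at 71 mm; flange 42 mm in diameter, 71 to 77 mm; above it a flat-sided black grip.
- shoulder (a point): On the rod's axis at the underside of its flange, 71 mm above its foot; axes as the rod's. Coincides with socket when the rod is fully home.
- grip (a point): Middle of the rod's black grip, 100 mm above its foot; axes as the rod's. The grip is 20 mm thick along x, 34 mm wide along y, 46 mm high (77 to 123 mm).
- holder: Fixed light-wood block 70 x 160 x 80 mm (x, y, z), origin under its centre, with upright 36 mm through-holes at y = -45 and +45 mm. One holds the focusing rod, the other the spare (which is which varies); their flanges rest on its top.
- stand: White enamelled pivot stand fixed to the table; origin on the table under the socket's axis, z up, x = way the drift is driven. Foot 150 x 90 x 12 mm (x -90 to 60). Over it a sprung platform 120 x 70 mm (x -80 to 40), top 28 mm above the table, carrying a column 50 x 50 mm around the axis, its top 108 mm above the table, with the taper socket.
- socket (a point): Centre of the socket's mouth on the column's top; axes as the stand's; sinks with the platform. Bore 33 mm wide at the mouth, 21 mm at its end 50 mm down. Spring jaws grip the taper over the last 11 mm, ever harder. A straight push home takes 22 to 40 N; 6 to 12 N if the rod keeps turning, either way, 0.2 rad or more per mm of travel. Home, it holds by itself.
- slot (a point): On the platform's top, on the socket's axis, 80 mm below the mouth; axes as the stand's. The slot through the column runs along x, 19 mm wide, from the platform to 30 mm above it. The foot of a seated rod hangs 9 mm above the platform. The drift enters from the -x side, nose towards +x.
- cradle (a joint): How far the sprung platform with the column has sunk, m (0 = up, stop at 0.0058). It sinks 1 mm per 4.5 N of load, the rod's weight included; 4 mm, which is too much, comes at about 16 N of push.
- drift: Drift key: steel wedge bar 188 mm long, 14 mm wide, 0.25 kg, flat on the table, balance point 50 mm ahead of the tab. Origin under the middle of its grip tab, x to its nose, 168 mm ahead. Nose 6 mm high and 8 mm wide; the top rises 1 mm per 5 mm to 21.5 mm high at 77 mm behind the nose and stays so back to the tab. Pushing it under a seated rod takes 10 to 27 N.
- nose (a point): Tip of the drift's nose, 3 mm above its underside; axes as the drift's. Slid on the platform, the drift meets a seated rod's foot with the nose about 15 to 20 mm past the socket's axis; its full height is under the foot (rod raised 12 mm) from 77 mm past it.
- tab (a point): Middle of the drift's upright grip tab, 31 mm above its underside; axes as the drift's. The tab is 36 mm long (x), 14 mm wide (y), its top 42 mm above the underside.
- spare: Bystander: spare rod with the same kind of shank and flange and a round black knob 30 mm in diameter, 122 mm tall; upright in the other hole of the holder. Origin at its foot.
- drops_a: Bystander: small white dropper bottle, 26 mm in diameter, 62 mm tall. Origin under its centre.
- drops_b: Bystander: a second such dropper bottle. Origin under its centre.
- carton: Bystander: flat white and blue carton, 70 x 120 x 35 mm. Origin under its centre.

How it is judged:
On the way, in this order (a step that is already met when the one before it is completed fails the run):
1. the rod is home in the socket (flange within 1.5 mm of the mouth, centred within 3 mm) and holds with the fingers off it (z of shoulder in the frame of socket below 0.0015 m and horizontal distance between shoulder and socket below 0.003 m and contact force between the fingers and rod below 0.1 N), for 0.3 s.
2. the drift bears on the foot of the rod while the rod is still in the taper's grip (risen less than 5 mm), no fingers on the rod (contact force between rod and drift above 1.5 N and z of shoulder in the frame of socket below 0.005 m and contact force between the fingers and rod below 0.1 N), for 0.04 s.
3. the drift has raised the rod by more than 9 mm, no fingers on the rod (contact force between rod and drift above 0.3 N and z of shoulder in the frame of socket above 0.009 m and contact force between the fingers and rod below 0.1 N), for 0.2 s.
At the end, for the whole second after the job is handed in: Rod upright (0.12 rad) in the socket, within 6 mm of its axis, flange 9 to 18 mm above the mouth; drift flat (0.1 rad) in the slot, nose at least 50 mm past the axis, within 15 mm of the middle line and at least 65 mm below the mouth; both at rest (z of shoulder in the frame of socket between 0.009 and 0.018 m and horizontal distance between shoulder and socket below 0.006 m and angle between rod's own z axis and vertical below 0.12 rad and x of nose in the frame of socket above 0.05 m and y of nose in the frame of socket between -0.015 and 0.015 m and angle between drift's own z axis and vertical below 0.1 rad and z of nose in the frame of socket below -0.065 m and linear speed of each of rod, drift below 0.01 m/s); the robot touches nothing.
It fails at once if the sprung platform is pressed down 4 mm or more (value of joint cradle above 0.004 m).
It fails at once if a bystander is moved more than 30 mm or tipped over (distance of any of spare, drops_a, drops_b, carton from where it was at the start of the episode above 0.03 m or angle between any of spare, drops_a, drops_b, carton's own z axis and vertical above 0.5 rad).
It also fails if it takes over 70 s, if anything falls off the work surface, if the arm or the gripper's body presses on something with over 40 N, if the wrist force passes 120 N, or if a joint passes its speed limit or range.

ROBOT

A 6-joint arm with a two-finger parallel gripper is mounted at the origin on the work surface. World frame = base frame: x ahead of the robot, y to its left, z up, the work surface at z = 0. Lengths are in m, angles in rad, forces in N, time in s.
With the tool pointing down it reaches from about 0.275 to 0.725 m from the base axis. Payload 15.9 kg.
Tool frame: the origin (TCP) lies on the centre line of the jaws, within the pads' length; the fingertips stand 19 mm ahead of it and the grasp point (between the pads) is the TCP (bot.finger_overhang is the distance from the TCP to the fingertips, in m); z points along the fingers, y is the line along which they close (so a half turn about z gives the same grasp; the last joint's range is limited). The gripper opens to 85 mm and grips with 20 to 120 N. Pads are 22 mm wide; open, the fingers measure 114 mm over their backs; the gripper's body (76 mm by 85 mm) begins 54 mm behind the grasp point. The pads swing forward as they close: fully open they stand 13 mm farther back than shut.
Start: joints at [-1.157, 0.213, -0.034, 1.323, 0, 1.571], TCP at [0.201, -0.458, 0.25] pointing down, gripper open.
Joint ranges: [-2.98, 2.98], [-0.74, 1.72], [-1.14, 1.35], [-2.1, 2.04], [-1.57, 1.44], [-3.14, 3.14]. Speed limits (rad/s): [1.89, 1.89, 2.39, 2.57, 3.14, 3.14].

INTERFACE

Orientations are given as a rotation vector (axis times angle).
In Python, from rig import bot, imaging, close_job gives the robot as it stands.
- The arm moves only by the tool drive_tool, never from a script. Its argument "deltas" is a list of rows, each a list of 7 numbers: the shift along the tool's x, y, z in units of 30 mm (1.0 is 30 mm), then the turn, a rotation vector about the tool's x, y, z in units of 6 degrees (1.0 is 6 degrees), then the opening, from 0 (shut) to 1 (fully open). A call has 1 to 12 rows; each row shifts and turns the commanded pose from where the row before left it, along the tool's axes as they then stand; what a row does not reach is not made up. A row lasts 1/10 s, in which the tool goes at most 50 mm and 8.59 degrees, less where a joint would pass 70% of its speed; a pose out of reach is approached as far as the arm can. A call is refused whole if a number of a shift passes 1 or a number of a turn 1, either way. A call with a gripper value outside its range is refused whole. The fingers move at their own pace and stop on an object; "force" is the grip in N (left out, the last holds). Time passes only in rows, so rows that do not move let the fingers close. It gives the time, the measured TCP pose, the force, the opening and the grip force at its end, in the units of the state.
- bot.read_state(): the state, without advancing time (a new reading comes with each control period).
- imaging.get_image(name): name is "scene" or "top"; returns (picture, depth): 384x512x3 uint8, blue, green, red; 384x512 float32, m along the optical axis (not along the pixel's ray), 0 where there is no reading.
- imaging.calibration(name): a dict with "K" (3x3 intrinsics, pixels), "cam_to_world" (4x4, takes a point from camera to world coordinates). Camera axes: x right, y down, z forward; pixel columns grow to the right and rows downward; lengths in m; the calibration is good to about 2 mm. A picture is of the moment at which its call begins. calibration takes no time and is no camera call.
- close_job(): hands the job in; it is judged then, once.
The state is a dict: "t": time; "joints": joint angles; "joint_vel": joint speeds; "joint_efforts": joint torques, N m; "position": TCP position; "eef_rot": TCP orientation; "ft_force": force on the tool from outside, world axes, zero at the start; "torque": the same for the moment, N m; "opening": opening from 0.0 (shut) to 1.0 (fully open); "grasp_force": force on a finger pad.
Only numpy, scipy, OpenCV 4.12 (cv2) and the standard library are available. Lean on these libraries where they do the work, as an engineer would, in place of code of your own. Each camera call takes 0.05 s, during which the arm holds its last target. There are 200 camera calls.

## Working session

There is one attempt and no reset: what is moved stays moved. The work goes in short steps, Python scripts to look and compute and a tool call to move; the robot and the scene stay as the last step left them, time stands still between calls to the robot, and variables do not carry over. Pictures are saved under pics/ and viewed, at most 10 in all, crops included, and the job is handed in when it is done.

Besides the shell and the picture viewer there is one more tool, called after "Call:" by a JSON object that holds its "fn" and its "kwargs". drive_tool: Moves the arm, as the interface text tells. Its arguments: {"type":"object","properties":{"deltas":{"type":"array","items":{"type":"array","items":{"type":"number"}}},"force":{"type":"number"}},"required":["deltas"]}

```bash
mkdir -p pics; python3 - <<'E'
from rig import bot, imaging
import cv2, numpy as np
s=bot.read_state(); print({k:np.round(v,3).tolist() for k,v in s.items()})
for n in ("scene","top"):
    p,d=imaging.get_image(n); cv2.imwrite(f"pics/{n}0.png",p); np.save(f"{n}0.npy",d)
    c=imaging.calibration(n); print(n,np.round(c["K"],1).tolist(),np.round(c["cam_to_world"],3).tolist())
E
```

```text
{'t': 0.0, 'joints': [-1.157, 0.213, -0.035, 1.324, 0.0, 1.571], 'joint_vel': [-0.003, -0.001, 0.0, -0.001, -0.0, 0.002], 'joint_efforts': [-0.0, -68.615, 48.713, 0.017, -0.0, -0.0], 'position': [0.201, -0.458, 0.25], 'eef_rot': [-3.074, -0.645, 0.0], 'ft_force': [0.066, -0.704, -0.398], 'torque': [0.021, -0.056, 0.01], 'grasp_force': 0.0, 'opening': 0.999}
scene [[373.1, 0.0, 254.0], [0.0, 373.1, 191.0], [0.0, 0.0, 1.0]] [[0.803, 0.334, -0.493, 1.093], [0.595, -0.483, 0.643, -0.643], [-0.024, -0.81, -0.586, 0.672], [0.0, 0.0, 0.0, 1.0]]
top [[499.8, 0.0, 250.2], [0.0, 499.8, 195.6], [0.0, 0.0, 1.0]] [[0.003, -0.986, 0.165, 0.415], [-1.0, -0.006, -0.016, 0.001], [0.017, -0.165, -0.986, 1.339], [0.0, 0.0, 0.0, 1.0]]
```

View pics/scene0.png

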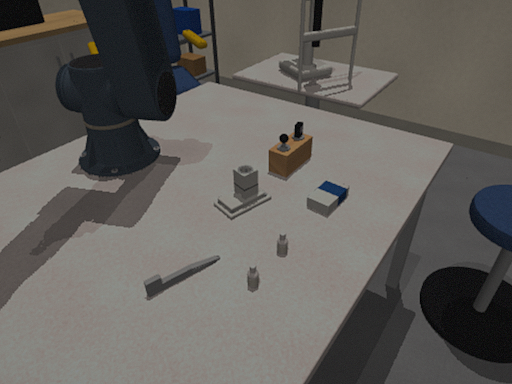

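View pics/top0.png

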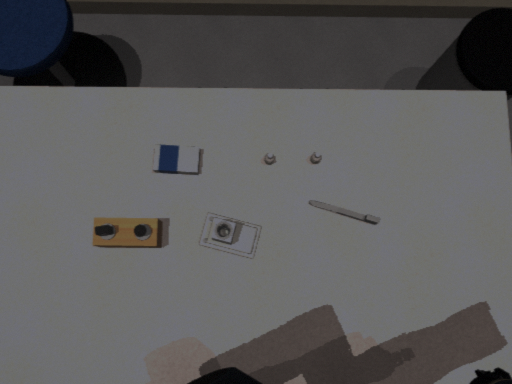

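The top view shows the holder at (127,232), with the flat-gripped rod at (105,231) and the round knob at (142,231). The socket is at (224,231) and its long side points right, so the drift is driven to image left (+y). The drift's nose is at (310,203) and its tab at (373,219). The bottles are at (270,158) and (316,157), the carton at (177,159).

```bash
cat > h.py <<'E'
from rig import bot, imaging
import cv2, numpy as np
def cloud(n,d):
    c=imaging.calibration(n);K=c["K"];T=np.array(c["cam_to_world"])
    v,u=np.mgrid[:d.shape[0],:d.shape[1]]
    P=np.stack([(u-K[0][2])/K[0][0]*d,(v-K[1][2])/K[1][1]*d,d],-1)
    return P@T[:3,:3].T+T[:3,3]
def rect(P):
    (c,s,a)=cv2.minAreaRect((P[:,:2]*1000).astype(np.float32)); return np.round(c,1),np.round(s,1),round(a,1)
E
python3 - <<'E'
from h import *
W={n:cloud(n,np.load(n+"0.npy")) for n in("scene","top")}
img=cv2.imread("pics/top0.png")
def sel(n,u0,u1,v0,v1,z0,z1):
    P=W[n][v0:v1,u0:u1].reshape(-1,3); return P[(P[:,2]>z0)&(P[:,2]<z1)]
def rep(t,P): print(t,len(P),"mean",np.round(P.mean(0)*1000,1),"z",np.round(np.percentile(P[:,2],[5,50,95])*1000,1),rect(P))
T=W["top"]; print("table z",np.median(T[260:300,300:340,2]))
rep("rod top",sel("top",85,125,215,250,.11,.15)); rep("rod flange-",sel("top",85,125,215,250,.083,.095))
rep("spare top",sel("top",128,165,215,250,.11,.15))
rep("holder",sel("top",85,170,210,255,.07,.082))
rep("column",sel("top",195,270,205,265,.095,.12)); rep("platform",sel("top",195,270,205,265,.02,.04)); rep("stand all",sel("top",190,275,205,265,.006,.2))
rep("drift",sel("top",300,390,195,230,.004,.06)); rep("tab",sel("top",350,390,205,230,.032,.06)); 
rep("drift bar",sel("top",300,362,195,230,.004,.03))
rep("scene rodtop",sel("scene",290,308,118,142,.105,.14));rep("scene column",sel("scene",228,265,155,200,.1,.115))
rep("scene tab",sel("scene",135,170,270,300,.034,.06));rep("scene drift",sel("scene",135,230,250,300,.005,.06))
a=cv2.resize(img[190:270,80:280],None,fx=4,fy=4,interpolation=cv2.INTER_CUBIC); cv2.imwrite("pics/c1.png",cv2.convertScaleAbs(a,alpha=1.5))
E
```

```text
table z -0.000720758793962939
rod top 143 mean [531.8 337.6 129.5] z [119.6 130.9 135.5] (array([532.4, 339.1]), array([20.8, 34.7]), 9.7)
rod flange- 146 mean [527.5 333.3  85.9] z [83.2 85.2 92.3] (array([531.8, 334.6]), array([67.8, 78.2]), 0.1)
spare top 120 mean [531.2 249.1 125.3] z [118.4 125.5 131.2] (array([532.3, 250.1]), array([27.6, 27.4]), 44.7)
holder 1093 mean [532.4 292.6  78.8] z [75.  79.1 81.6] (array([532.8, 295.8]), array([161.7,  70.2]), 89.5)
column 303 mean [534.6  47.5 107. ] z [101.7 107.3 111.9] (array([534.3,  47.8]), array([50.5, 50.4]), 76.5)
platform 806 mean [524.   18.   27.3] z [22.5 27.4 32. ] (array([530.5,  30.2]), array([134.4,  72.8]), 77.3)
stand all 1888 mean [527.9  31.9  36.7] z [  7.9  26.1 108.7] (array([531.8,  28.4]), array([215.8, 155.1]), 86.3)
drift 541 mean [ 592.5 -275.    18.1] z [ 4.3 17.4 41.8] (array([ 595. , -273.9]), array([ 92.7, 238.5]), 0.4)
tab 80 mean [ 573.6 -340.3   40.4] z [35.1 40.8 44.6] (array([ 573.6, -341.2]), array([36.2, 14.7]), 75.1)
drift bar 388 mean [ 598.2 -248.8   14.2] z [ 4.3 15.1 23.3] (array([ 594.8, -237.7]), array([ 92.7, 166. ]), 0.4)
scene rodtop 87 mean [538.2 331.  121.5] z [107.4 122.4 131.5] (array([536.1, 336.3]), array([19.6, 41.4]), 8.3)
scene column 187 mean [537.4  42.8 105.9] z [101.2 106.6 108.7] (array([535.8,  45.7]), array([51.8, 53.9]), 75.3)
scene tab 116 mean [ 577.2 -345.5   40.2] z [34.7 41.  42.9] (array([ 576. , -344.6]), array([35.5, 14.5]), 72.6)
scene drift 770 mean [ 593.4 -295.2   19.9] z [ 6.7 18.9 41.4] (array([ 597.3, -272.2]), array([186.5,  17.8]), 73.4)
```

View pics/c1.png

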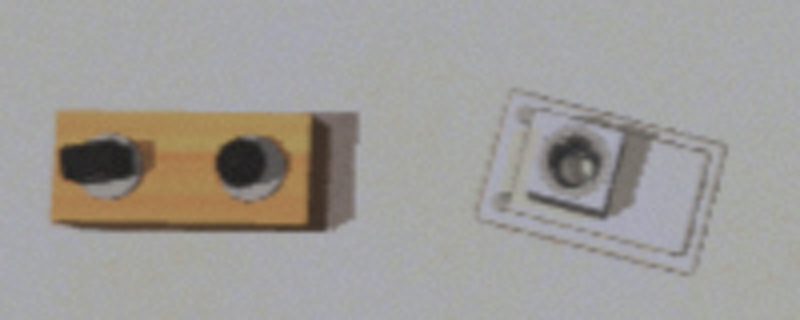

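Call:
{"fn": "drive_tool", "kwargs": {"deltas": [[1, -0.95, 0, 0, 0, 0, 1], [1, -0.95, 0, 0, 0, 0, 1], [1, -0.95, 0, 0, 0, 0, 1], [1, -0.95, 0, 0, 0, 0, 1], [1, -0.95, 0, 0, 0, 0, 1], [1, -0.95, 0, 0, 0, 0, 1], [1, -0.95, 0, 0, 0, 0, 1], [1, -0.95, 0, 0, 0, 0, 1], [1, -0.95, 0, 0, 0, 0, 1], [1, -0.95, 0, 0, 0, 0, 1]]}}

```text
t: 1.1
position: [0.3613, -0.0745, 0.2503]
eef_rot: [3.075, 0.645, 0.0]
ft_force: [1.4, -0.8, 0.6]
opening: 0.999
grasp_force: 0.0
```

Call:
{"fn": "drive_tool", "kwargs": {"deltas": [[1, -0.95, 0, 0, 0, -1, 1], [0, 0, 0, 0, 0, -1, 1], [0, 0, 0, 0, 0, -1, 1], [0, 0, 0, 0, 0, -1, 1], [0, 0, 0, 0, 0, -1, 1], [0, 0, 0, 0, 0, -1, 1], [0, 0, 0, 0, 0, -1, 1], [0, 0, 0, 0, 0, -1, 1], [0, 0, 0, 0, 0, -1, 1], [0, 0, 0, 0, 0, -1, 1], [0, 0, 0, 0, 0, -1, 1], [0, 0, 0, 0, 0, -1, 1]]}}

```text
t: 2.3
position: [0.377, -0.038, 0.2501]
eef_rot: [-2.103, -2.334, 0.0]
ft_force: [0.1, -0.0, 0.6]
opening: 0.997
grasp_force: 0.0
```

```bash
cat >> h.py <<'E'
from scipy.spatial.transform import Rotation as R
def st(): 
    s=bot.read_state(); r=R.from_rotvec(s["eef_rot"]).as_matrix()
    th=np.degrees(np.arctan2(r[1,0],r[0,0]))
    print("t",round(s["t"],2),"p",np.round(s["position"],4),"th",round(th,2),"tilt",np.round(r[:2,2],4),"F",np.round(s["ft_force"],1),"op",round(s["opening"],3),"g",round(s["grasp_force"],1),"j",np.round(s["joints"],2))
    return np.array(s["position"]),r,th
def to(x,y,z,th=None):
    p,r,t=st(); print("shift units",np.round(r.T@(np.array([x,y,z])-p)/.03,2), "turn units" , None if th is None else round(-((th-t+180)%360-180)/6,2))
E
python3 -c "
from h import *
to(.532,.338,.25,99)"
```

```text
t 2.3 p [ 0.377  -0.038   0.2501] th 95.95 tilt [-0.0005  0.    ] F [ 0.1 -0.   0.6] op 0.997 g 0.0 j [-0.1  -0.04 -0.31  1.3  -0.    1.37]
shift units [11.93  6.44  0.  ] turn units -0.51
```

Call:
{"fn": "drive_tool", "kwargs": {"deltas": [[1, 0.54, 0, 0, 0, -0.5, 1], [1, 0.54, 0, 0, 0, 0, 1], [1, 0.54, 0, 0, 0, 0, 1], [1, 0.54, 0, 0, 0, 0, 1], [1, 0.54, 0, 0, 0, 0, 1], [1, 0.54, 0, 0, 0, 0, 1], [1, 0.54, 0, 0, 0, 0, 1], [1, 0.54, 0, 0, 0, 0, 1], [1, 0.54, 0, 0, 0, 0, 1], [1, 0.54, 0, 0, 0, 0, 1], [1, 0.54, 0, 0, 0, 0, 1], [0.9, 0.4, 0, 0, 0, 0, 1]]}}

```text
t: 3.5
position: [0.513, 0.3444, 0.2497]
eef_rot: [-2.046, -2.384, 0.001]
ft_force: [0.7, 1.2, 0.3]
opening: 1.002
grasp_force: 0.0
```

```bash
python3 -c "
from h import *
to(.532,.338,.109,99)
p,d=imaging.get_image('scene');cv2.imwrite('pics/s1.png',cv2.resize(cv2.convertScaleAbs(p[40:200,200:400],alpha=1.5),None,fx=4,fy=3.7,interpolation=cv2.INTER_CUBIC))"
```

```text
t 3.5 p [0.513  0.3444 0.2497] th 98.72 tilt [-0.0006 -0.0004] F [0.7 1.2 0.3] op 1.002 g 0.0 j [ 0.59  0.47  0.32  1.43 -0.    2.01]
shift units [-0.31  0.6   4.69] turn units -0.05
```

View pics/s1.png

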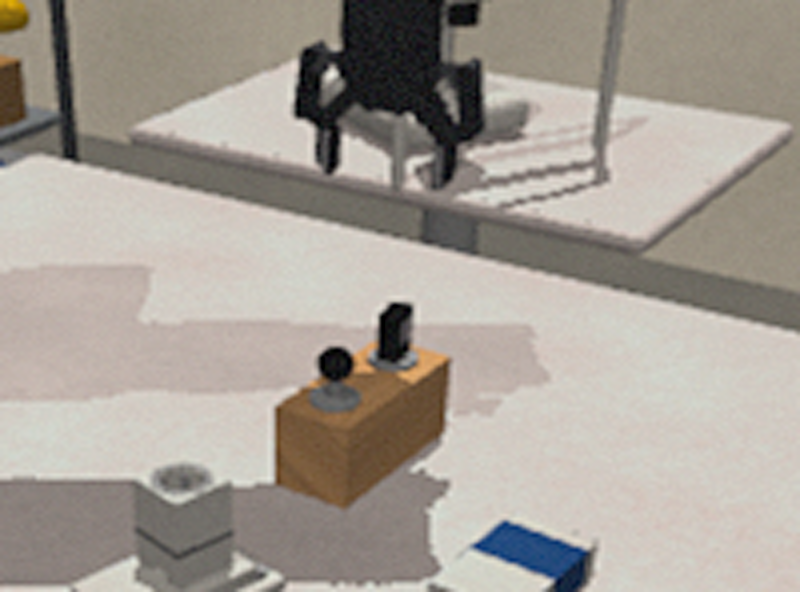

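The gripper hangs open above the rod at (395,330 in the crop). I need about 18 mm of correction in x, then I can descend.

Call:
{"fn": "drive_tool", "kwargs": {"deltas": [[-0.28, 0.6, 0.5, 0, 0, 0, 1], [0, 0, 0.9, 0, 0, 0, 1], [0, 0, 1, 0, 0, 0, 1], [0, 0, 1, 0, 0, 0, 1], [0, 0, 0.8, 0, 0, 0, 1], [0, 0, 0.47, 0, 0, 0, 1], [0, 0, 0, 0, 0, 0, 1]]}}

```text
t: 4.25
position: [0.5308, 0.3359, 0.1074]
eef_rot: [-2.046, -2.382, 0.007]
ft_force: [-0.2, -0.4, 0.6]
opening: 1.001
grasp_force: 0.0
```

```bash
python3 -c "
from h import *
to(.532,.339,.109,99)"
```

```text
t 4.25 p [0.5308 0.3359 0.1074] th 98.67 tilt [-0.0037 -0.0025] F [-0.2 -0.4  0.6] op 1.001 g 0.0 j [ 0.56  0.54  0.07  1.11 -0.    1.98]
shift units [ 0.1   0.05 -0.05] turn units -0.05
```

Call:
{"fn": "drive_tool", "kwargs": {"deltas": [[0.1, 0.04, -0.05, 0, 0, 0, 0.6], [0, 0, 0, 0, 0, 0, 0.3], [0, 0, 0, 0, 0, 0, 0], [0, 0, 0, 0, 0, 0, 0], [0, 0, 0, 0, 0, 0, 0], [0, 0, 0, 0, 0, 0, 0], [0, 0, 0, 0, 0, 0, 0]], "force": 60}}

```text
t: 4.95
position: [0.5328, 0.3407, 0.1123]
eef_rot: [2.046, 2.383, 0.001]
ft_force: [-1.3, -0.4, 5.4]
opening: 0.225
grasp_force: 58.4
```

```bash
python3 -c "
from h import *
to(.532,.339,.26,99)"
```

```text
t 4.95 p [0.5328 0.3407 0.1123] th 98.71 tilt [0.0008 0.0005] F [-1.3 -0.4  5.4] op 0.225 g 58.4 j [ 0.57  0.54  0.09  1.12 -0.    1.99]
shift units [-0.05 -0.03 -4.92] turn units -0.05
```

Call:
{"fn": "drive_tool", "kwargs": {"deltas": [[0, 0, -0.4, 0, 0, 0, 0], [0, 0, -0.8, 0, 0, 0, 0], [0, 0, -1, 0, 0, 0, 0], [0, 0, -1, 0, 0, 0, 0], [0, 0, -1, 0, 0, 0, 0], [0, 0, -0.7, 0, 0, 0, 0], [0, 0, 0, 0, 0, 0, 0], [0, 0, 0, 0, 0, 0, 0]]}}

```text
t: 5.75
position: [0.5326, 0.3406, 0.2586]
eef_rot: [2.046, 2.384, 0.0]
ft_force: [-0.4, 0.6, -2.5]
opening: 0.227
grasp_force: 58.7
```

```bash
python3 -c "
from h import *
to(.535,.047,.26,60)"
```

```text
t 5.75 p [0.5326 0.3406 0.2586] th 98.71 tilt [0.0002 0.0001] F [-0.4  0.6 -2.5] op 0.227 g 58.7 j [ 0.57  0.5   0.4   1.47 -0.    1.99]
shift units [-9.68 -1.4  -0.05] turn units 6.45
```

Call:
{"fn": "drive_tool", "kwargs": {"deltas": [[-0.5, -0.07, 0, 0, 0, 0, 0], [-1, -0.14, 0, 0, 0, 0, 0], [-1, -0.14, 0, 0, 0, 0, 0], [-1, -0.14, 0, 0, 0, 0, 0], [-1, -0.15, 0, 0, 0, 0, 0], [-1, -0.15, 0, 0, 0, 0, 0], [-1, -0.15, 0, 0, 0, 0, 0], [-1, -0.15, 0, 0, 0, 0, 0], [-1, -0.15, 0, 0, 0, 0, 0], [-0.8, -0.11, 0, 0, 0, 0, 0], [-0.38, -0.05, 0, 0, 0, 0, 0], [0, 0, 0, 0, 0, 0, 0]]}}

```text
t: 6.95
position: [0.5344, 0.0456, 0.258]
eef_rot: [-2.048, -2.381, 0.002]
ft_force: [-0.3, 0.9, -1.8]
opening: 0.225
grasp_force: 58.5
```

Call:
{"fn": "drive_tool", "kwargs": {"deltas": [[0, 0, 0, 0, 0, 0.7, 0], [0, 0, 0, 0, 0, 1, 0], [0, 0, 0, 0, 0, 1, 0], [0, 0, 0, 0, 0, 1, 0], [0, 0, 0, 0, 0, 1, 0], [0, 0, 0, 0, 0, 1, 0], [0, 0, 0, 0, 0, 0.7, 0], [0, 0, 0, 0, 0, 0, 0]]}}

```text
t: 7.75
position: [0.5347, 0.0479, 0.2582]
eef_rot: [-2.716, -1.577, 0.001]
ft_force: [-0.3, 0.2, -1.1]
opening: 0.225
grasp_force: 58.6
```

```bash
python3 - <<'E'
from h import *
to(.535,.047,.235)
for n in("scene","top"):
    p,d=imaging.get_image(n);W=cloud(n,d);b=W[100:210,190:300] if n=="scene" else W[195:270,190:270]
    P=b.reshape(-1,3)
    for z0,z1 in((.1,.115),(.14,.165),(.165,.2),(.2,.22),(.22,.234)):
        Q=P[(P[:,2]>z0)&(P[:,2]<z1)]
        if len(Q)>5: print(n,z0,len(Q),np.round(Q.mean(0)*1000,1),*rect(Q))
    cv2.imwrite(f"pics/{n}2.png",cv2.resize(cv2.convertScaleAbs(p[80:240,160:360] if n=="scene" else p[180:280,160:300],alpha=1.5),None,fx=3.7,fy=3.7,interpolation=cv2.INTER_CUBIC))
E
```

```text
t 7.75 p [0.5347 0.0479 0.2582] th 60.29 tilt [-0.0008  0.0002] F [-0.3  0.2 -1.1] op 0.225 g 58.6 j [0.09 0.29 0.09 1.37 0.   2.18]
shift units [-0.02  0.03  0.77] turn units None
scene 0.1 210 [537.6  61.7 106.1] [545.  133.2] [233.5  59.1] 84.2
scene 0.14 9 [537.3  43.  160.8] [536.9  43.8] [9.2 4.2] 89.0
scene 0.165 70 [539.3  39.4 184.5] [540.   40.4] [22.1 13.4] 42.5
scene 0.2 61 [541.   36.9 210.5] [539.8  37.1] [26.3 13.8] 37.6
scene 0.22 74 [542.2  36.3 228.9] [540.2  38.3] [39.6 26.3] 34.0
```

View pics/scene2.png

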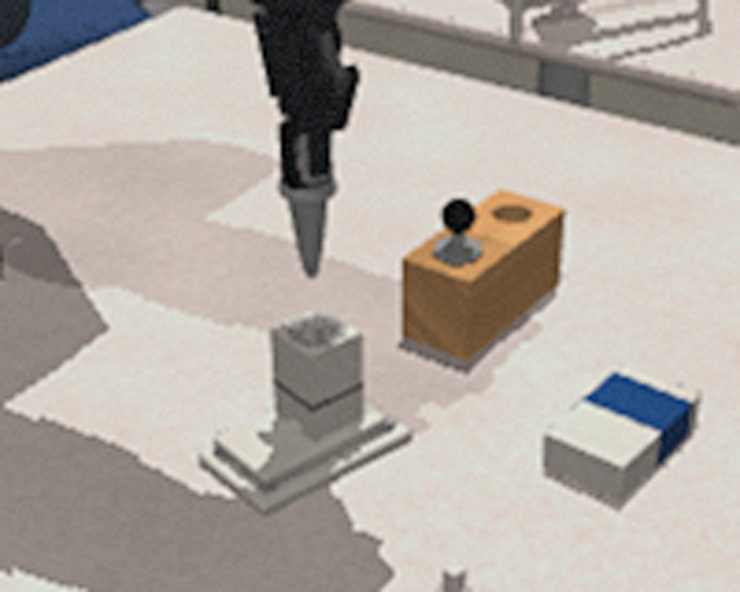

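The rod hangs upright with its tip at (313,275), above the mouth at (317,330), within a couple of mm of the socket axis. I'll lower it and watch the side forces.

Call:
{"fn": "drive_tool", "kwargs": {"deltas": [[0, 0, 0.5, 0, 0, 0, 0], [0, 0, 0.7, 0, 0, 0, 0], [0, 0, 0.7, 0, 0, 0, 0], [0, 0, 0.5, 0, 0, 0, 0], [0, 0, 0.4, 0, 0, 0, 0], [0, 0, 0.3, 0, 0, 0, 0], [0, 0, 0, 0, 0, 0, 0]]}}

```text
t: 8.55
position: [0.5346, 0.0473, 0.1648]
eef_rot: [-2.715, -1.579, 0.002]
ft_force: [0.3, -0.7, -1.7]
opening: 0.23
grasp_force: 58.5
```

```bash
python3 - <<'E'
from h import *
to(.535,.0475,.152)
E
```

```text
t 8.55 p [0.5346 0.0473 0.1648] th 60.36 tilt [-0.0013  0.    ] F [ 0.3 -0.7 -1.7] op 0.23 g 58.5 j [ 0.09  0.32 -0.11  1.14  0.    2.18]
shift units [0.01 0.01 0.43] turn units None
```

Call:
{"fn": "drive_tool", "kwargs": {"deltas": [[0, 0, 0.1, 0, 0, 0, 0], [0, 0, 0.1, 0, 0, 0, 0], [0, 0, 0.1, 0, 0, 0, 0], [0, 0, 0.06, 0, 0, 0, 0], [0, 0, 0, 0, 0, 0, 0]]}}

```text
t: 9.05
position: [0.5354, 0.0473, 0.155]
eef_rot: [2.716, 1.578, 0.001]
ft_force: [3.1, 1.2, -1.1]
opening: 0.23
grasp_force: 58.7
```

Call:
{"fn": "drive_tool", "kwargs": {"deltas": [[0.02, 0.015, 0, 0, 0, -0.5, 0], [0, 0, 0.012, 0, 0, -1, 0], [0, 0, 0.012, 0, 0, -1, 0], [0, 0, 0.012, 0, 0, -1, 0], [0, 0, 0.012, 0, 0, -1, 0], [0, 0, 0.012, 0, 0, -1, 0]]}}

```text
t: 9.65
position: [0.5352, 0.0475, 0.153]
eef_rot: [-2.151, -2.289, 0.001]
ft_force: [-1.7, 1.6, -0.6]
opening: 0.229
grasp_force: 58.6
```

Call:
{"fn": "drive_tool", "kwargs": {"deltas": [[0, 0, 0.012, 0, 0, -1, 0], [0, 0, 0.012, 0, 0, -1, 0], [0, 0, 0.012, 0, 0, -1, 0], [0, 0, 0.012, 0, 0, -1, 0], [0, 0, 0.012, 0, 0, -1, 0], [0, 0, 0.012, 0, 0, -1, 0], [0, 0, 0.012, 0, 0, -1, 0], [0, 0, 0.012, 0, 0, -1, 0]]}}

```text
t: 10.45
position: [0.5346, 0.0473, 0.1499]
eef_rot: [-1.034, -2.965, 0.001]
ft_force: [-5.3, -1.0, 0.5]
opening: 0.23
grasp_force: 58.7
```

Call:
{"fn": "drive_tool", "kwargs": {"deltas": [[0.013, -0.01, 0.01, 0, 0, -1, 0], [0, 0, 0.012, 0, 0, -1, 0], [0, 0, 0.012, 0, 0, -1, 0], [0, 0, 0.012, 0, 0, -1, 0], [0, 0, 0.012, 0, 0, -1, 0], [0, 0, 0.012, 0, 0, -1, 0]]}}

```text
t: 11.05
position: [0.5342, 0.0468, 0.1479]
eef_rot: [-0.068, -3.139, 0.002]
ft_force: [-5.0, -5.7, 1.3]
opening: 0.228
grasp_force: 58.8
```

```bash
python3 - <<'E'
from h import *
st(); print(np.round(bot.read_state()["torque"],2))
E
```

```text
t 11.05 p [0.5342 0.0468 0.1479] th 177.53 tilt [-0.002  -0.0014] F [-5.  -5.7  1.3] op 0.228 g 58.8 j [ 0.09  0.33 -0.14  1.1  -0.    0.13]
[-1.34  1.21 -0.1 ]
```

Call:
{"fn": "drive_tool", "kwargs": {"deltas": [[0.025, -0.012, 0, 0, 0, 0, 0], [0.015, -0.006, 0.01, 0, 0, -1, 0], [0, -0.006, 0.012, 0, 0, -1, 0], [0, -0.006, 0.012, 0, 0, -1, 0], [0, -0.006, 0.012, 0, 0, -1, 0], [0, -0.006, 0.012, 0, 0, -1, 0]]}}

```text
t: 11.65
position: [0.534, 0.0458, 0.1465]
eef_rot: [0.745, -3.052, 0.001]
ft_force: [-2.5, -3.7, 1.1]
opening: 0.225
grasp_force: 58.8
```

```bash
python3 - <<'E'
from h import *
st(); print(np.round(bot.read_state()["torque"],2))
E
```

```text
t 11.65 p [0.534  0.0458 0.1465] th -152.58 tilt [-0.0001 -0.0009] F [-2.5 -3.7  1.1] op 0.225 g 58.8 j [ 0.09  0.33 -0.15  1.1  -0.   -0.39]
[-0.8   0.36 -0.13]
```

Call:
{"fn": "drive_tool", "kwargs": {"deltas": [[0.02, -0.014, 0.014, 0, 0, -1, 0], [0, -0.006, 0.014, 0, 0, -1, 0], [0, -0.006, 0.014, 0, 0, -1, 0], [0, -0.006, 0.014, 0, 0, -1, 0], [0, -0.006, 0.014, 0, 0, -1, 0], [0, -0.006, 0.014, 0, 0, -1, 0]]}}

```text
t: 12.25
position: [0.5347, 0.0449, 0.1443]
eef_rot: [-1.651, 2.672, -0.001]
ft_force: [-0.8, -1.8, 3.2]
opening: 0.222
grasp_force: 58.9
```

```bash
python3 - <<'E'
from h import *
st(); print(np.round(bot.read_state()["torque"],2))
E
```

```text
t 12.25 p [0.5347 0.0449 0.1443] th -116.57 tilt [ 0.0008 -0.0001] F [-0.8 -1.8  3.2] op 0.222 g 58.9 j [ 0.08  0.33 -0.15  1.09 -0.   -1.02]
[-0.32  0.06 -0.18]
```

Call:
{"fn": "drive_tool", "kwargs": {"deltas": [[0.01, -0.006, 0.014, 0, 0, -1, 0], [0, -0.006, 0.014, 0, 0, -1, 0], [0, -0.006, 0.014, 0, 0, -1, 0], [0, -0.006, 0.014, 0, 0, -1, 0], [0, -0.006, 0.014, 0, 0, -1, 0]]}}

```text
t: 12.75
position: [0.5355, 0.0446, 0.1424]
eef_rot: [-2.286, 2.153, -0.001]
ft_force: [-0.3, -0.7, 5.5]
opening: 0.225
grasp_force: 59.2
```

Call:
{"fn": "drive_tool", "kwargs": {"deltas": [[0, -0.006, 0.014, 0, 0, -1, 0], [0, -0.006, 0.014, 0, 0, -1, 0], [0, -0.006, 0.014, 0, 0, -1, 0]]}}

```text
t: 13.05
position: [0.5361, 0.0447, 0.1412]
eef_rot: [-2.595, 1.769, -0.001]
ft_force: [0.4, 1.4, 6.5]
opening: 0.228
grasp_force: 59.4
```

```bash
python3 - <<'E'
from h import *
st(); print(np.round(bot.read_state()["torque"],2))
E
```

```text
t 13.05 p [0.5361 0.0447 0.1412] th -68.56 tilt [0.0013 0.0003] F [0.4 1.4 6.5] op 0.228 g 59.4 j [ 0.08  0.33 -0.15  1.08  0.   -1.86]
[ 0.28 -0.07 -0.17]
```

Call:
{"fn": "drive_tool", "kwargs": {"deltas": [[0, -0.004, 0.013, 0, 0, -1, 0], [0, -0.006, 0.013, 0, 0, -1, 0], [0, -0.006, 0.013, 0, 0, -1, 0], [0, -0.006, 0.013, 0, 0, -1, 0]]}}

```text
t: 13.45
position: [0.5368, 0.045, 0.1397]
eef_rot: [-2.906, 1.191, -0.002]
ft_force: [-0.8, 1.6, 6.9]
opening: 0.223
grasp_force: 59.2
```

Call:
{"fn": "drive_tool", "kwargs": {"deltas": [[0, -0.006, 0.013, 0, 0, -1, 0], [0, -0.006, 0.013, 0, 0, -1, 0], [0, -0.006, 0.013, 0, 0, -1, 0]]}}

```text
t: 13.75
position: [0.5371, 0.0454, 0.1385]
eef_rot: [-3.057, 0.722, -0.002]
ft_force: [-0.3, 2.0, 7.7]
opening: 0.23
grasp_force: 59.5
```

```bash
python3 - <<'E'
from h import *
st(); print(np.round(bot.read_state()["torque"],2))
n="scene";p,d=imaging.get_image(n);W=cloud(n,d)
P=W[150:215,215:275].reshape(-1,3)
for z0 in np.arange(.09,.125,.003):
    Q=P[(P[:,2]>z0)&(P[:,2]<z0+.003)]; print(round(z0,3),len(Q),end="; ")
cv2.imwrite("pics/s3.png",cv2.resize(cv2.convertScaleAbs(p[130:230,195:295],alpha=1.5),None,fx=5.8,fy=5.8,interpolation=cv2.INTER_CUBIC))
E
```

```text
t 13.75 p [0.5371 0.0454 0.1385] th -26.56 tilt [0.0014 0.0002] F [-0.3  2.   7.7] op 0.23 g 59.5 j [ 0.08  0.34 -0.16  1.08  0.   -2.59]
[ 0.35  0.15 -0.16]
0.09 23; 0.093 19; 0.096 22; 0.099 19; 0.102 45; 0.105 50; 0.108 24; 0.111 26; 0.114 6; 0.117 8; 0.12 8; 0.123 11;
```

View pics/s3.png

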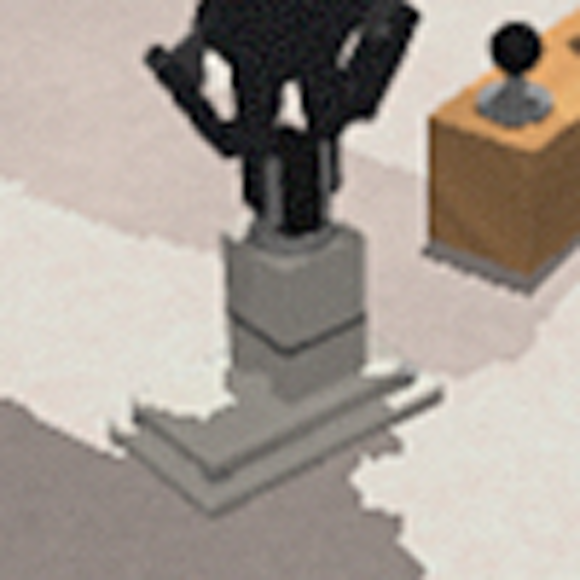

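The flange at (295,240) looks almost flush with the column top. I'll keep twisting and watch for the force to climb.

Call:
{"fn": "drive_tool", "kwargs": {"deltas": [[0, -0.006, 0.012, 0, 0, -1, 0], [0, -0.006, 0.012, 0, 0, -1, 0]]}}

```text
t: 14.0
position: [0.5373, 0.0458, 0.138]
eef_rot: [-3.116, 0.398, -0.003]
ft_force: [-2.3, 2.6, 9.3]
opening: 0.226
grasp_force: 59.8
```

Call:
{"fn": "drive_tool", "kwargs": {"deltas": [[0, -0.006, 0.011, 0, 0, -1, 0], [0, 0, 0, 0, 0, 0, 0]]}}

```text
t: 14.2
position: [0.5372, 0.0461, 0.1377]
eef_rot: [-3.132, 0.234, -0.002]
ft_force: [-1.4, 1.4, 10.6]
opening: 0.23
grasp_force: 63.0
```

```bash
python3 - <<'E'
from h import *
st(); print(np.round(bot.read_state()["torque"],2))
E
```

```text
t 14.2 p [0.5372 0.0461 0.1377] th -8.55 tilt [0.0015 0.0005] F [-1.4  1.4 10.6] op 0.23 g 63.0 j [ 0.09  0.34 -0.16  1.07  0.   -2.91]
[0.29 0.38 0.55]
```

Call:
{"fn": "drive_tool", "kwargs": {"deltas": [[0, 0.006, 0, 0, 0, 1, 0], [0, 0.006, 0, 0, 0, 1, 0], [0, 0.006, 0, 0, 0, 1, 0]]}}

```text
t: 14.5
position: [0.5373, 0.0456, 0.1378]
eef_rot: [-3.054, 0.734, -0.003]
ft_force: [-0.7, 1.1, 10.8]
opening: 0.227
grasp_force: 59.9
```

Call:
{"fn": "drive_tool", "kwargs": {"deltas": [[0, 0.006, 0.005, 0, 0, 1, 0], [0, 0.006, 0.005, 0, 0, 1, 0], [0, 0.006, 0.005, 0, 0, 1, 0]]}}

```text
t: 14.8
position: [0.537, 0.0451, 0.1374]
eef_rot: [-2.901, 1.203, -0.003]
ft_force: [-1.6, 1.2, 13.7]
opening: 0.223
grasp_force: 59.9
```

```bash
python3 - <<'E'
from h import *
st(); print(np.round(bot.read_state()["torque"],2))
n="scene";p,d=imaging.get_image(n);W=cloud(n,d)
cv2.imwrite("pics/s4.png",cv2.resize(cv2.convertScaleAbs(p[155:205,220:270],alpha=1.6),None,fx=11.8,fy=11.8,interpolation=cv2.INTER_CUBIC))
E
```

```text
t 14.8 p [0.537  0.0451 0.1374] th -45.04 tilt [0.002  0.0006] F [-1.6  1.2 13.7] op 0.223 g 59.9 j [ 0.08  0.34 -0.16  1.07  0.   -2.27]
[ 0.32  0.52 -0.16]
```

View pics/s4.png

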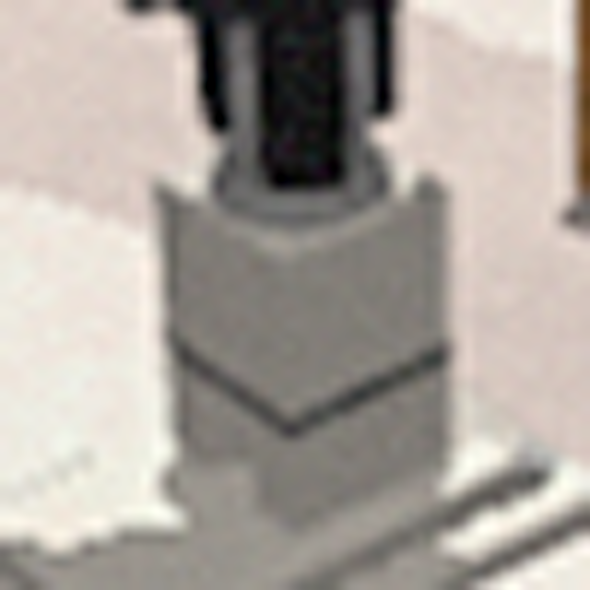

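The flange sits flush on the column, and turning no longer lowers it while the force climbs. It is home, so I'll ease off and release.

Call:
{"fn": "drive_tool", "kwargs": {"deltas": [[0, 0, -0.04, 0, 0, 0, 0], [0, 0, -0.04, 0, 0, 0, 0], [0, 0, 0, 0, 0, 0, 0]]}}

```text
t: 15.15
position: [0.5368, 0.045, 0.1393]
eef_rot: [-2.904, 1.197, -0.002]
ft_force: [1.2, 0.8, 3.4]
opening: 0.227
grasp_force: 58.7
```

```bash
python3 - <<'E'
from h import *
st(); print(np.round(bot.read_state()["torque"],2))
E
```

```text
t 15.15 p [0.5368 0.045  0.1393] th -44.79 tilt [0.0012 0.0003] F [1.2 0.8 3.4] op 0.227 g 58.7 j [ 0.08  0.34 -0.15  1.08  0.   -2.28]
[ 0.29 -0.25 -0.53]
```

Call:
{"fn": "drive_tool", "kwargs": {"deltas": [[0, 0, -0.02, 0, 0, 0, 0.35], [0, 0, 0, 0, 0, 0, 0.6], [0, 0, 0, 0, 0, 0, 0.8], [0, 0, 0, 0, 0, 0, 0.8], [0, 0, 0, 0, 0, 0, 0.8], [0, 0, 0, 0, 0, 0, 0.8], [0, 0, 0, 0, 0, 0, 0.8]]}}

```text
t: 15.85
position: [0.5363, 0.0449, 0.1393]
eef_rot: [2.906, -1.194, -0.0]
ft_force: [-0.2, -0.3, 0.1]
opening: 0.802
grasp_force: 0.0
```

Call:
{"fn": "drive_tool", "kwargs": {"deltas": [[0, 0, -0.5, 0, 0, 0, 0.8], [0, 0, -1, 0, 0, 0, 0.8], [0, 0, -1, 0, 0, 0, 0.8], [0, 0, -1, 0, 0, 0, 0.8], [0, 0, -0.5, 0, 0, 0, 0.8], [0, 0, 0, 0, 0, 0, 0.8]]}}

```text
t: 16.45
position: [0.5373, 0.045, 0.2614]
eef_rot: [-2.904, 1.194, -0.005]
ft_force: [-0.2, -0.3, -0.5]
opening: 0.799
grasp_force: 0.0
```

```bash
python3 - <<'E'
from h import *
to(.575,-.343,.25,75)
for n in("scene","top"):
    p,d=imaging.get_image(n);W=cloud(n,d)
    if n=="scene":
        b=W[140:205,215:275].reshape(-1,3); cv2.imwrite("pics/s5.png",p)
        Q=b[(b[:,2]>.14)&(b[:,2]<.18)];print("rod top in scene",len(Q),np.round(np.percentile(Q[:,2],[50,90,98]),4))
    b=W[195:270,195:245].reshape(-1,3) if n=="top" else W[150:205,215:275].reshape(-1,3)
    for z0,z1 in((.099,.1085),(.11,.12),(.14,.175)):
        Q=b[(b[:,2]>z0)&(b[:,2]<z1)]
        if len(Q)>5: print(n,z0,len(Q),np.round(Q.mean(0)*1000,1),np.round(np.median(Q[:,2]),4),*rect(Q))
E
```

```text
t 16.45 p [0.5373 0.045  0.2614] th -44.69 tilt [0.0035 0.0003] F [-0.2 -0.3 -0.5] op 0.799 g 0.0 j [ 0.08  0.29  0.09  1.37 -0.   -2.28]
shift units [9.99 8.31 0.38] turn units -19.95
rod top in scene 93 [0.1562 0.1598 0.1608]
scene 0.099 118 [544.5  34.4 105. ] 0.1059 [535.1  44.2] [51.3 55.5] 77.1
scene 0.11 67 [541.   38.7 113.8] 0.1133 [538.   41.6] [39.9 38.5] 27.8
scene 0.14 93 [540.4  39.4 153.5] 0.1562 [537.2  43.9] [20.4 36.1] 45.3
```

Call:
{"fn": "drive_tool", "kwargs": {"deltas": [[0.5, 0.42, 0, 0, 0, 0, 0.8], [1, 0.83, 0, 0, 0, 0, 0.8], [1, 0.83, 0, 0, 0, 0, 0.8], [1, 0.83, 0, 0, 0, 0, 0.8], [1, 0.83, 0, 0, 0, 0, 0.8], [1, 0.83, 0, 0, 0, 0, 0.8], [1, 0.83, 0, 0, 0, 0, 0.8], [1, 0.83, 0, 0, 0, 0, 0.8], [1, 0.83, 0, 0, 0, 0, 0.8], [1, 0.83, 0, 0, 0, 0, 0.8], [0.5, 0.42, 0.3, 0, 0, 0, 0.8]]}}

```text
t: 17.65
position: [0.5739, -0.3462, 0.249]
eef_rot: [2.904, -1.197, -0.001]
ft_force: [0.5, -0.0, -0.1]
opening: 0.799
grasp_force: 0.0
```

Call:
{"fn": "drive_tool", "kwargs": {"deltas": [[0, 0, 0.5, 0, 0, 1, 0.8], [0, 0, 0.5, 0, 0, 1, 0.8], [0, 0, 0.5, 0, 0, 1, 0.8], [0, 0, 0.5, 0, 0, 1, 0.8], [0, 0, 0.5, 0, 0, 1, 0.8], [0, 0, 0.5, 0, 0, 1, 0.8], [0, 0, 0.2, 0, 0, 1, 0.8], [0, 0, 0, 0, 0, 1, 0.8], [0, 0, 0, 0, 0, 1, 0.8], [0, 0, 0, 0, 0, 1, 0.8], [0, 0, 0, 0, 0, 0, 0.8]]}}

```text
t: 18.75
position: [0.5738, -0.3425, 0.1529]
eef_rot: [1.917, -2.488, -0.003]
ft_force: [-0.4, -0.3, -0.6]
opening: 0.801
grasp_force: 0.0
```

```bash
python3 - <<'E'
from h import *
to(.575,-.343,.031,-105.5)
n="scene";p,d=imaging.get_image(n);P=cloud(n,d)[245:305,130:235].reshape(-1,3);Q=P[(P[:,2]>.005)&(P[:,2]<.05)];print(rect(Q))
P=cloud("top",np.load("top0.npy"))[190:235,295:390].reshape(-1,3)
Q=P[(P[:,2]>.012)&(P[:,2]<.05)&(P[:,0]>.56)&(P[:,0]<.64)&(P[:,1]<-.17)&(P[:,1]>-.37)]
v=np.cov(Q[:,:2].T);w,e=np.linalg.eigh(v);print("top dir",np.degrees(np.arctan2(e[1,1],e[0,1])),Q.mean(0))
E
```

```text
t 18.75 p [ 0.5738 -0.3425  0.1529] th -104.78 tilt [-0.0016  0.0011] F [-0.4 -0.3 -0.6] op 0.801 g 0.0 j [-0.54  0.6   0.29  1.27  0.   -1.85]
shift units [ 0.01 -0.05  4.06] turn units 0.12
(array([ 596.9, -272.2]), array([186.4,  18.8]), 73.5)
top dir 72.74408170146704 [ 0.58976289 -0.28634974  0.02397991]
```

Call:
{"fn": "drive_tool", "kwargs": {"deltas": [[0, -0.02, 0.5, 0, 0, 0.2, 0.8], [0, 0, 0.9, 0, 0, 0, 0.8], [0, 0, 0.9, 0, 0, 0, 0.8], [0, 0, 0.8, 0, 0, 0, 0.8], [0, 0, 0.6, 0, 0, 0, 0.8], [0, 0, 0.34, 0, 0, 0, 0.8], [0, 0, 0, 0, 0, 0, 0.8]]}}

```text
t: 19.5
position: [0.574, -0.3428, 0.0315]
eef_rot: [1.895, -2.505, -0.004]
ft_force: [0.1, -0.2, 0.3]
opening: 0.8
grasp_force: 0.0
```

Call:
{"fn": "drive_tool", "kwargs": {"deltas": [[0, 0, 0, 0, 0, 0, 0.5], [0, 0, 0, 0, 0, 0, 0.25], [0, 0, 0, 0, 0, 0, 0], [0, 0, 0, 0, 0, 0, 0], [0, 0, 0, 0, 0, 0, 0], [0, 0, 0, 0, 0, 0, 0], [0, 0, 0, 0, 0, 0, 0]], "force": 100}}

```text
t: 20.2
position: [0.5754, -0.3439, 0.0341]
eef_rot: [-1.893, 2.507, -0.002]
ft_force: [-0.6, 1.3, 6.6]
opening: 0.144
grasp_force: 98.5
```

```bash
python3 - <<'E'
from h import *
st()
E
```

```text
t 20.2 p [ 0.5754 -0.3439  0.0341] th -105.88 tilt [ 0.0015 -0.0009] F [-0.6  1.3  6.6] op 0.144 g 98.5 j [-0.54  0.67  0.11  1.01  0.   -1.83]
```

Call:
{"fn": "drive_tool", "kwargs": {"deltas": [[0, 0, -0.3, 0, 0, 0, 0], [0, 0, -0.7, 0, 0, 0, 0], [0, 0, -0.9, 0, 0, 0, 0], [0, 0, -0.7, 0, 0, 0, 0], [0, 0, -0.3, 0, 0, 0, 0], [0, 0, 0, 0, 0, 0, 0], [0, 0, 0, 0, 0, 0, 0]]}}

```text
t: 20.9
position: [0.5745, -0.3433, 0.1191]
eef_rot: [1.893, -2.507, -0.002]
ft_force: [-0.6, -0.3, -2.6]
opening: 0.138
grasp_force: 97.6
```

```bash
cat >> h.py <<'E'
def seg(P,lo,hi):
    return P[np.all((P>np.array(lo))&(P<np.array(hi)),axis=1)]
def drift(lo,hi):
    for n in("scene","top"):
        p,d=imaging.get_image(n);Q=seg(cloud(n,d).reshape(-1,3),lo,hi)
        c,s,a=rect(Q);b=cv2.boxPoints(cv2.minAreaRect((Q[:,:2]*1000).astype(np.float32)))
        u=Q[:,:2]-Q[:,:2].mean(0);w,e=np.linalg.eigh(np.cov(u.T));ax=e[:,1]*np.sign(e[1,1]);t=u@ax
        print(n,len(Q),"dir",round(np.degrees(np.arctan2(ax[1],ax[0])),2),"rect",c,s,a)
        for k in np.linspace(t.min(),t.max(),9)[:-1]:
            m=(t>=k)&(t<k+(t.max()-t.min())/8)
            if m.sum()>3: print("   s",round(k*1000),"xy",np.round(np.median(Q[m,:2],0)*1000,1),"ztop",np.round(np.percentile(Q[m,2],[10,50,90])*1000,1))
E
python3 - <<'E'
from h import *
p,_,_=st()
drift((.55,-.33,.05),(.65,-.15,.15))
n="top";Q=seg(cloud(n,np.load("top0.npy")).reshape(-1,3),(.47,-.06,.021),(.6,.095,.034))
print("plat",rect(Q)); Q=seg(cloud(n,np.load("top0.npy")).reshape(-1,3),(.45,-.07,.006),(.62,.12,.2));print("foot",rect(Q))
Q=seg(cloud(n,np.load("top0.npy")).reshape(-1,3),(.47,-.06,.102),(.6,.095,.12));print("col",rect(Q))
E
```

```text
t 20.9 p [ 0.5745 -0.3433  0.1191] th -105.89 tilt [-0.001   0.0006] F [-0.6 -0.3 -2.6] op 0.138 g 97.6 j [-0.54  0.61  0.23  1.19 -0.   -1.83]
scene 657 dir 74.64 rect [ 600.5 -255.1] [151.6  18.1] 74.5
   s -66 xy [ 587.6 -319.4] ztop [ 88.9 101.7 107.1]
   s -47 xy [ 592.1 -302.2] ztop [ 88.4 102.9 107. ]
   s -28 xy [ 597.7 -283.5] ztop [ 88.6 102.1 106.9]
   s -9 xy [ 603.  -266.2] ztop [ 89.5 102.8 106.9]
   s 10 xy [ 607.9 -247.9] ztop [ 87.5  99.7 105.5]
   s 29 xy [ 612.9 -228.5] ztop [ 87.2  97.9 101.9]
   s 48 xy [ 617.9 -210.4] ztop [86.8 95.  97.8]
   s 67 xy [ 621.8 -193.1] ztop [85.5 91.9 94.5]
top 453 dir 72.78 rect [ 597.4 -257.6] [165.7  26.6] 68.7
   s -77 xy [ 573.9 -324.8] ztop [ 97.5 115.4 131.2]
   s -56 xy [ 581.6 -305.8] ztop [ 93.4 104.4 107.6]
   s -36 xy [ 586.9 -286.3] ztop [ 91.2 104.2 106.7]
   s -15 xy [ 593.7 -266.3] ztop [ 96.  104.5 107.4]
   s 5 xy [ 599.  -246.3] ztop [ 93.6 103.6 107.6]
   s 26 xy [ 604.7 -227.1] ztop [ 93.8  99.3 102.6]
   s 47 xy [ 610.3 -207.5] ztop [90.7 95.6 98.9]
   s 67 xy [ 618.  -188.1] ztop [88.8 92.4 94.4]
plat (array([531. ,  33.1]), array([130.2,  70.1]), 75.6)
foot (array([532. ,  23.5]), array([179.8, 158.5]), 84.5)
col (array([534.6,  47.7]), array([49.8, 50.3]), 75.7)
```

```bash
python3 - <<'E'
from h import *
for n in("top","scene"):
    D=np.median([imaging.get_image(n)[1] for _ in range(8)],0); P=cloud(n,D).reshape(-1,3)
    for t,lo,hi in(("foot",(.44,-.09,.006),(.62,.13,.035)),("plat",(.46,-.07,.02),(.61,.11,.035)),("col",(.47,-.06,.10),(.6,.095,.11)),("plat+col",(.46,-.07,.02),(.61,.11,.112))):
        Q=seg(P,lo,hi); print(n,t,len(Q),*rect(Q))
E
```

```text
top foot 1433 [531.   33.4] [149.9  90. ] 75.5
top plat 754 [530.8  32.4] [128.  70.] 75.6
top col 188 [534.7  47.7] [49.8 50. ] 75.7
top plat+col 998 [530.8  32.4] [128.  70.] 75.6
scene foot 871 [532.8  30. ] [148.7  89.6] 75.4
scene plat 481 [531.2  25.6] [119.1  69.9] 75.5
scene col 120 [536.5  45.1] [50.3 50.4] 74.7
scene plat+col 1055 [531.2  25.6] [119.1  69.9] 75.5
```

```bash
python3 - <<'E'
from h import *
S=np.array([.5355,.0463]);u=np.array([np.cos(np.radians(75.5)),np.sin(np.radians(75.5))])
q=S-.233*u; to(*q,.119,-104.4); to(*q,.065)
E
```

```text
t 21.8 p [ 0.5749 -0.3435  0.1201] th -105.89 tilt [0. 0.] F [ 0.6  0.2 -1.9] op 0.144 g 97.7 j [-0.54  0.61  0.23  1.19  0.   -1.83]
shift units [-4.37  4.63  0.04] turn units -0.25
t 21.8 p [ 0.5749 -0.3435  0.1201] th -105.89 tilt [0. 0.] F [ 0.6  0.2 -1.9] op 0.144 g 97.7 j [-0.54  0.61  0.23  1.19  0.   -1.83]
shift units [-4.37  4.63  1.84] turn units None
```

Call:
{"fn": "drive_tool", "kwargs": {"deltas": [[-0.4, 0.43, 0, 0, 0, 0, 0], [-0.9, 0.95, 0, 0, 0, 0, 0], [-0.9, 0.95, 0, 0, 0, 0, 0], [-0.9, 0.95, 0, 0, 0, 0, 0], [-0.8, 0.85, 0, 0, 0, 0, 0], [-0.47, 0.5, 0, 0, 0, -0.25, 0], [0, 0, 0.4, 0, 0, 0, 0], [0, 0, 0.7, 0, 0, 0, 0], [0, 0, 0.5, 0, 0, 0, 0], [0, 0, 0.2, 0, 0, 0, 0], [0, 0, 0, 0, 0, 0, 0]]}}

```text
t: 22.9
position: [0.4769, -0.1795, 0.0653]
eef_rot: [1.925, -2.482, -0.002]
ft_force: [-0.2, 0.6, -2.5]
opening: 0.14
grasp_force: 98.0
```

```bash
cat >> h.py <<'E'
S=np.array([.5355,.0463]);u=np.array([np.cos(np.radians(75.5)),np.sin(np.radians(75.5))])
def along():
    p,r,t=st(); e=p[:2]-S; s=e@u; l=e@np.array([-u[1],u[0]]); print("nose s",round(s*1000+168,1),"left",round(l*1000,2),"underside",round(p[2]*1000-34,2))
E
python3 - <<'E'
from h import *
q=S-.233*u; along(); to(*q,.0625,-104.4)
drift((.45,-.14,.034),(.56,0.0,.08))
E
```

```text
t 22.9 p [ 0.4769 -0.1795  0.0653] th -104.41 tilt [-0.0012  0.0004] F [-0.2  0.6 -2.5] op 0.14 g 98.0 j [-0.36  0.35 -0.34  0.88 -0.   -1.68]
nose s -65.3 left 0.24 underside 31.34
t 22.9 p [ 0.4769 -0.1795  0.0653] th -104.41 tilt [-0.0012  0.0004] F [-0.2  0.6 -2.5] op 0.14 g 98.0 j [-0.36  0.35 -0.34  0.88 -0.   -1.68]
shift units [-0.01 -0.01  0.09] turn units -0.0
scene 297 dir 76.24 rect [503.8 -78.3] [128.4  20.2] 76.4
   s -54 xy [ 495.7 -133.8] ztop [37.1 49.7 52.6]
   s -38 xy [ 499.3 -119.1] ztop [38.  50.1 53.3]
   s -22 xy [ 503.8 -101.5] ztop [38.3 49.1 53.1]
   s -6 xy [507.2 -87.5] ztop [36.5 47.6 51.8]
   s 10 xy [510.4 -72.3] ztop [36.1 45.2 48.5]
   s 26 xy [514.6 -55.7] ztop [38.1 43.3 46.1]
   s 42 xy [517.8 -40. ] ztop [35.6 40.3 42. ]
   s 59 xy [520.9 -25. ] ztop [35.9 37.9 39.8]
top 289 dir 75.23 rect [503.5 -72.2] [141.6  17.6] 77.4
   s -63 xy [ 486.8 -132.2] ztop [48.2 52.  54.8]
   s -45 xy [ 491.6 -116.6] ztop [48.4 52.3 54.4]
   s -28 xy [496.7 -98.9] ztop [46.9 52.  55.9]
   s -10 xy [501.8 -81. ] ztop [46.4 51.  55.5]
   s 8 xy [507.1 -63.2] ztop [43.8 47.5 50.1]
   s 25 xy [510.  -47.7] ztop [39.1 43.4 47.2]
   s 43 xy [515.2 -30.9] ztop [37.8 40.6 43.6]
   s 61 xy [517.9 -16.7] ztop [34.7 38.4 39.8]
```

Call:
{"fn": "drive_tool", "kwargs": {"deltas": [[-0.3, 0, 0.08, 0, 0, 0, 0], [-0.5, 0, 0, 0, 0, 0, 0], [-0.5, 0, 0, 0, 0, 0, 0], [-0.4, 0, 0, 0, 0, 0, 0], [-0.2, 0, 0, 0, 0, 0, 0], [0, 0, 0, 0, 0, 0, 0]]}}

```text
t: 23.6
position: [0.4916, -0.1231, 0.0637]
eef_rot: [-1.928, 2.481, -0.0]
ft_force: [-0.1, -0.2, -2.6]
opening: 0.144
grasp_force: 98.0
```

```bash
python3 - <<'E'
from h import *
along()
E
```

```text
t 23.6 p [ 0.4916 -0.1231  0.0637] th -104.3 tilt [ 0.0001 -0.    ] F [-0.1 -0.2 -2.6] op 0.144 g 98.0 j [-0.25  0.34 -0.36  0.87  0.   -1.57]
nose s -7.0 left 0.06 underside 29.73
```

Call:
{"fn": "drive_tool", "kwargs": {"deltas": [[-0.15, 0, 0.025, 0, 0, 0, 0], [-0.2, 0, 0.025, 0, 0, 0, 0], [-0.15, 0, 0, 0, 0, 0, 0], [0, 0, 0, 0, 0, 0, 0]]}}

```text
t: 24.0
position: [0.4951, -0.1092, 0.0621]
eef_rot: [1.926, -2.482, -0.0]
ft_force: [-0.3, 0.0, -2.5]
opening: 0.146
grasp_force: 98.0
```

```bash
python3 - <<'E'
from h import *
along()
E
```

```text
t 24.0 p [ 0.4951 -0.1092  0.0621] th -104.37 tilt [-0.0001  0.0001] F [-0.3  0.  -2.5] op 0.146 g 98.0 j [-0.22  0.34 -0.36  0.87  0.   -1.54]
nose s 7.3 left 0.14 underside 28.11
```

Call:
{"fn": "drive_tool", "kwargs": {"deltas": [[-0.15, 0, 0.012, 0, 0, 0, 0], [-0.15, 0, 0, 0, 0, 0, 0], [-0.1, 0, 0, 0, 0, 0, 0], [-0.1, 0, 0, 0, 0, 0, 0], [-0.1, 0, 0, 0, 0, 0, 0]]}}

```text
t: 24.5
position: [0.4994, -0.0928, 0.0618]
eef_rot: [1.924, -2.481, 0.002]
ft_force: [-3.9, -10.4, -0.7]
opening: 0.144
grasp_force: 98.2
```

```bash
python3 - <<'E'
from h import *
along()
E
```

```text
t 24.5 p [ 0.4994 -0.0928  0.0618] th -104.42 tilt [-0.0005 -0.0019] F [ -3.9 -10.4  -0.7] op 0.144 g 98.2 j [-0.18  0.35 -0.35  0.87 -0.   -1.5 ]
nose s 24.3 left 0.15 underside 27.84
```

Call:
{"fn": "drive_tool", "kwargs": {"deltas": [[-0.1, 0, 0, 0, 0, 0, 0], [-0.1, 0, 0, 0, 0, 0, 0], [-0.1, 0, 0, 0, 0, 0, 0], [-0.1, 0, 0, 0, 0, 0, 0], [-0.1, 0, 0, 0, 0, 0, 0]]}}

```text
t: 25.0
position: [0.5029, -0.0789, 0.0618]
eef_rot: [1.923, -2.481, 0.003]
ft_force: [-3.9, -14.0, -1.6]
opening: 0.147
grasp_force: 98.2
```

```bash
python3 - <<'E'
from h import *
along()
E
```

```text
t 25.0 p [ 0.5029 -0.0789  0.0618] th -104.46 tilt [-0.0008 -0.0031] F [ -3.9 -14.   -1.6] op 0.147 g 98.2 j [-0.15  0.35 -0.35  0.87 -0.   -1.47]
nose s 38.6 left 0.22 underside 27.79
```

Call:
{"fn": "drive_tool", "kwargs": {"deltas": [[-0.1, 0, 0, 0, 0, 0, 0], [-0.1, 0, 0, 0, 0, 0, 0], [-0.1, 0, 0, 0, 0, 0, 0], [-0.1, 0, 0, 0, 0, 0, 0], [-0.1, 0, 0, 0, 0, 0, 0]]}}

```text
t: 25.5
position: [0.5068, -0.0634, 0.0617]
eef_rot: [1.925, -2.482, 0.001]
ft_force: [-2.0, -4.4, -3.0]
opening: 0.142
grasp_force: 98.1
```

Call:
{"fn": "drive_tool", "kwargs": {"deltas": [[-0.1, 0, 0, 0, 0, 0, 0], [-0.1, 0, 0, 0, 0, 0, 0], [-0.1, 0, 0, 0, 0, 0, 0], [-0.1, 0, 0, 0, 0, 0, 0], [-0.1, 0, 0, 0, 0, 0, 0]]}}

```text
t: 26.0
position: [0.5108, -0.0483, 0.0618]
eef_rot: [-1.926, 2.482, 0.0]
ft_force: [-0.7, -2.7, -3.2]
opening: 0.147
grasp_force: 98.1
```

```bash
python3 - <<'E'
from h import *
along()
E
```

```text
t 26.0 p [ 0.5108 -0.0483  0.0618] th -104.39 tilt [0.     0.0002] F [-0.7 -2.7 -3.2] op 0.147 g 98.1 j [-0.09  0.35 -0.34  0.87  0.   -1.41]
nose s 70.2 left 0.24 underside 27.82
```

Call:
{"fn": "drive_tool", "kwargs": {"deltas": [[-0.1, 0, 0, 0, 0, 0, 0], [-0.1, 0, 0, 0, 0, 0, 0], [-0.1, 0, 0, 0, 0, 0, 0], [-0.1, 0, 0, 0, 0, 0, 0], [0, 0, 0, 0, 0, 0, 0], [0, 0, 0, 0, 0, 0, 0]]}}

```text
t: 26.6
position: [0.5137, -0.0368, 0.0618]
eef_rot: [-1.926, 2.482, 0.0]
ft_force: [-0.4, -0.2, -2.1]
opening: 0.142
grasp_force: 98.1
```

```bash
python3 - <<'E'
from h import *
along()
p,d=imaging.get_image("scene");P=cloud("scene",d)
for z0,z1 in((.11,.135),(.135,.2)):
    Q=seg(P.reshape(-1,3),(.5,.0,z0),(.575,.085,z1));print(len(Q),np.round(Q.mean(0)*1000,1),np.round(np.percentile(Q[:,2],[5,50,97]),4))
cv2.imwrite("pics/s6.png",cv2.resize(cv2.convertScaleAbs(p[140:230,190:290],alpha=1.6),None,fx=6,fy=6,interpolation=cv2.INTER_CUBIC))
E
```

```text
t 26.6 p [ 0.5137 -0.0368  0.0618] th -104.38 tilt [0.0001 0.0002] F [-0.4 -0.2 -2.1] op 0.142 g 98.1 j [-0.07  0.36 -0.34  0.88  0.   -1.39]
nose s 82.1 left 0.26 underside 27.83
102 [541.6  35.3 123.5] [0.1129 0.1239 0.1334]
125 [542.   30.8 159.1] [0.138  0.1629 0.1718]
```

View pics/s6.png

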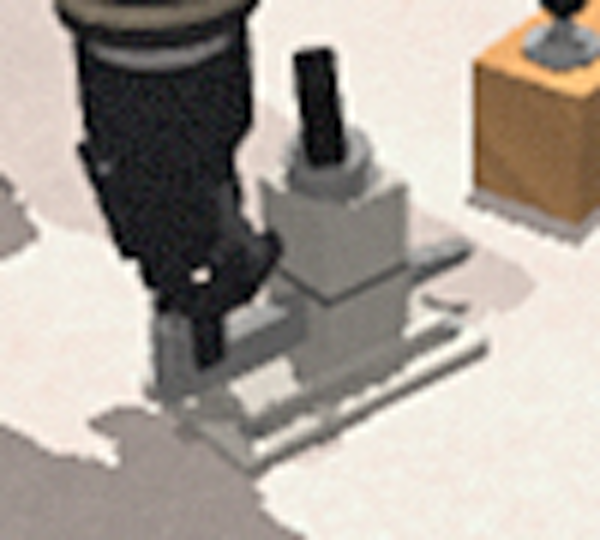

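The rod is raised, with its flange at (330,165) and the drift nose out the far side at (450,255). It leans left, so I'll measure the tilt in both views.

```bash
cat >> h.py <<'E'
def tilt():
    from scipy.optimize import least_squares
    obs=[]
    for n in("scene","top"):
        p,d=imaging.get_image(n);W=cloud(n,d);c=imaging.calibration(n)
        m=(p.max(2)<60)&np.all((W>[.5,.0,.125])&(W<[.58,.095,.185]),axis=2)
        k,l,s,ce=cv2.connectedComponentsWithStats(m.astype(np.uint8)); i=1+np.argmax(s[1:,4]); m=l==i
        Q=W[m]; zs=Q[:,2]
        A=np.c_[zs-zs.mean(),np.ones(len(zs))]; f=np.linalg.lstsq(A,Q[:,:2],rcond=None)[0]
        v,uu=np.nonzero(m);cen=[uu.mean(),v.mean()];w,e=np.linalg.eigh(np.cov(np.c_[uu,v].T));a=e[:,1]*-np.sign(e[1,1])
        K=np.array(c["K"]);T=np.linalg.inv(c["cam_to_world"])
        pr=lambda X:(lambda y:y[:2]/y[2])(K@(T[:3,:3]@X+T[:3,3]))
        g=pr(np.array([*S,.175]))-pr(np.array([*S,.125])); 
        print(n,m.sum(),"zmax",round(zs.max(),4),"img lean deg: seen",round(np.degrees(np.arctan2(a[0],-a[1])),1),"upright",round(np.degrees(np.arctan2(g[0],-g[1])),1),"slope xy",np.round(f[0],3),"mean",np.round(Q.mean(0),4))
E
python3 - <<'E'
from h import *
tilt()
E
```

```text
scene 131 zmax 0.1726 img lean deg: seen -6.9 upright -2.5 slope xy [-0.237  0.189] mean [0.5421 0.03   0.155 ]
top 65 zmax 0.1775 img lean deg: seen 3.6 upright -19.9 slope xy [ 0.182 -0.14 ] mean [0.5275 0.0497 0.1628]
```

It leans back about 0.06–0.08 rad, dragged by the drift. I'll draw the drift back about 3 mm to straighten it.

Call:
{"fn": "drive_tool", "kwargs": {"deltas": [[0.04, 0, 0, 0, 0, 0, 0], [0.04, 0, 0, 0, 0, 0, 0], [0.03, 0, 0, 0, 0, 0, 0], [0, 0, 0, 0, 0, 0, 0], [0, 0, 0, 0, 0, 0, 0]]}}

```text
t: 27.25
position: [0.5129, -0.0403, 0.0618]
eef_rot: [1.925, -2.482, 0.0]
ft_force: [-0.4, -1.5, -1.7]
opening: 0.144
grasp_force: 98.1
```

```bash
python3 - <<'E'
from h import *
along(); tilt()
E
```

```text
t 27.25 p [ 0.5129 -0.0403  0.0618] th -104.4 tilt [ 0.     -0.0001] F [-0.4 -1.5 -1.7] op 0.144 g 98.1 j [-0.08  0.36 -0.34  0.88 -0.   -1.4 ]
nose s 78.5 left 0.24 underside 27.83
scene 133 zmax 0.1729 img lean deg: seen -7.8 upright -2.5 slope xy [-0.186  0.129] mean [0.5418 0.0298 0.1547]
top 89 zmax 0.176 img lean deg: seen 20.7 upright -19.9 slope xy [ 0.151 -0.218] mean [0.5291 0.0472 0.1645]
```

```bash
python3 - <<'E'
from h import *
p,_=imaging.get_image("scene")
c=imaging.calibration("scene");K=np.array(c["K"]);T=np.linalg.inv(c["cam_to_world"])
pr=lambda X:(lambda y:y[:2]/y[2])(K@(T[:3,:3]@np.array(X)+T[:3,3]))
out=[]
for t,im,dz in(("home",cv2.imread("pics/s5.png"),0),("now",p,.0118)):
    a=pr([*S,.114+dz+.003]);b=pr([*S,.160+dz]);print(t,"proj grip base",a.round(1),"top",b.round(1))
    for r in range(int(b[1])-4,int(a[1])+5):
        x0=int(a[0])-14; row=im[r,x0:x0+28].max(1); m=np.nonzero(row<55)[0]
        if len(m): print(r,m.min()+x0,m.max()+x0,len(m),end=" | ")
    print()
g=np.hstack([cv2.resize(cv2.convertScaleAbs(i[140:200,225:275],alpha=1.6),None,fx=7.5,fy=7.5,interpolation=cv2.INTER_CUBIC) for i in(cv2.imread("pics/s5.png"),p)]);cv2.imwrite("pics/cmp.png",g)
E
```

```text
home proj grip base [245.3 166.4] top [244.7 153. ]
151 241 246 6 | 152 241 247 7 | 153 241 247 7 | 154 241 247 7 | 155 241 247 7 | 156 241 247 7 | 157 242 248 7 | 158 242 248 7 | 159 242 248 7 | 160 242 248 7 | 161 242 248 7 | 162 242 248 7 | 163 242 248 7 | 164 242 248 7 | 165 242 248 7 | 166 241 248 8 | 167 242 248 7 | 168 242 248 7 | 169 242 248 7 | 
now proj grip base [245.1 162.8] top [244.5 149.2]
148 243 244 2 | 149 239 244 6 | 150 239 245 7 | 151 239 245 7 | 152 239 245 7 | 153 239 245 7 | 154 240 245 6 | 155 240 245 6 | 156 240 245 6 | 157 240 245 6 | 158 240 246 7 | 159 240 246 7 | 160 240 246 7 | 161 240 246 7 | 162 240 246 7 | 163 240 246 7 | 164 240 247 8 | 165 240 247 8 | 166 240 247 8 |
```

View pics/cmp.png

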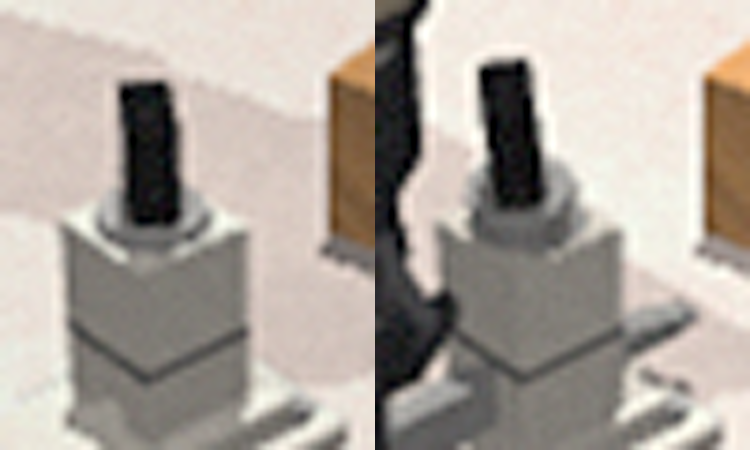

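The rod now leans only about 0.04 rad more than when it was home. I'll release the drift and retract straight up.

Call:
{"fn": "drive_tool", "kwargs": {"deltas": [[0, 0, 0, 0, 0, 0, 0.25], [0, 0, 0, 0, 0, 0, 0.5], [0, 0, 0, 0, 0, 0, 0.7], [0, 0, 0, 0, 0, 0, 0.7], [0, 0, 0, 0, 0, 0, 0.7]]}}

```text
t: 27.9
position: [0.5129, -0.0402, 0.0619]
eef_rot: [-1.926, 2.482, -0.0]
ft_force: [-0.1, -0.8, 0.3]
opening: 0.703
grasp_force: 0.0
```

Call:
{"fn": "drive_tool", "kwargs": {"deltas": [[0.1, 0, -0.4, 0, 0, 0, 0.7], [0.3, 0, -0.8, 0, 0, 0, 0.7], [0.5, 0, -1, 0, 0, 0, 0.7], [0.7, 0, -1, 0, 0, 0, 0.7], [1, 0, -1, 0, 0, 0, 0.7], [1, 0, -1, 0, 0, 0, 0.7], [1, 0, -1, 0, 0, 0, 0.7], [1, 0, -0.5, 0, 0, 0, 0.7], [1, 0, 0, 0, 0, 0, 0.7], [0.5, 0, 0, 0, 0, 0, 0.7], [0, 0, 0, 0, 0, 0, 0.7]]}}

```text
t: 29.0
position: [0.4593, -0.2478, 0.2631]
eef_rot: [1.923, -2.484, 0.0]
ft_force: [-0.3, 1.3, -0.1]
opening: 0.701
grasp_force: 0.0
```

```bash
python3 - <<'E'
from h import *
st()
for n in("top","scene"):
    fr=[imaging.get_image(n) for _ in range(8)];D=np.median([f[1] for f in fr],0); P=cloud(n,D).reshape(-1,3);im=fr[0][0]
    Q=seg(P,(.49,0.0,.165),(.58,.09,.19));print(n,"grip top",len(Q),np.round(Q.mean(0)*1000,1),*rect(Q)) if len(Q)>3 else 0
    A=np.c_[Q[:,:2]-Q[:,:2].mean(0),np.ones(len(Q))];print("top-face slope",np.round(np.linalg.lstsq(A,Q[:,2],rcond=None)[0],3))
    Q=seg(P,(.49,0.0,.122),(.58,.09,.131));print("flange",len(Q),np.round(Q.mean(0)*1000,1),*rect(Q))
    Q=seg(P,(.47,-.06,.10),(.6,.095,.11)); print("col",*rect(Q))
    Q=seg(P,(.48,-.16,.036),(.545,.02,.08)); print("drift",*rect(Q)); Q=seg(P,(.48,-.16,.06),(.545,.02,.08)); print("tab",np.round(np.percentile(Q[:,2],[50,95])*1000,1),*rect(Q))
    Q=seg(P,(.53,.078,.031),(.59,.16,.06)); print("nose part",len(Q),np.round(Q.mean(0)*1000,1),*rect(Q))
E
```

```text
t 29.0 p [ 0.4593 -0.2478  0.2631] th -104.52 tilt [-0.0001 -0.0001] F [-0.3  1.3 -0.1] op 0.701 g 0.0 j [-0.49  0.26  0.05  1.37 -0.   -1.81]
top grip top 120 [533.5  40.1 169.5] [533.8  40. ] [19.8 33.3] 41.5
top-face slope [0.022 0.089 0.17 ]
flange 86 [532.7  48.4 124.5] [532.   47.8] [40.2 32.6] 32.9
col [534.8  47.7] [49.8 50.2] 75.6
drift [518.5 -15.3] [84.  22.2] 68.4
tab [68.2 69.7] [521.1 -16.4] [84.  16.5] 68.4
nose part 95 [548.1 100.7  37.7] [548.6 101.7] [49.  13.7] 75.4
scene grip top 55 [536.8  35.6 169.1] [535.6  37.2] [19.  32.5] 37.8
top-face slope [-0.008  0.12   0.169]
flange 65 [540.7  38.4 125. ] [536.1  40.7] [39.6 35.2] 41.6
col [536.   45.6] [50.7 51.1] 75.5
drift [520.2 -17.9] [84.6 20.6] 70.2
tab [67.5 73.3] [521.9 -18.4] [84.2 16.6] 69.9
nose part 37 [553.4 102.5  35.3] [551.6 104.3] [37.1 13.9] 76.6
```

The rod leans about 0.1 rad towards -y, which is too close to the 0.12 limit. I'll regrip the drift, push it a bit further, then draw it back until the rod is straight.

Call:
{"fn": "drive_tool", "kwargs": {"deltas": [[-0.5, 0, 0, 0, 0, 0, 0.7], [-1, 0, 0, 0, 0, 0, 0.7], [-1, 0, 0.5, 0, 0, 0, 0.7], [-1, 0, 1, 0, 0, 0, 0.7], [-1, 0, 1, 0, 0, 0, 0.7], [-1, 0, 1, 0, 0, 0, 0.7], [-0.7, 0, 1, 0, 0, 0, 0.7], [-0.5, 0, 1, 0, 0, 0, 0.7], [-0.3, 0, 0.8, 0, 0, 0, 0.7], [0, 0, 0, 0, 0, 0, 0.7]]}}

```text
t: 30.8
position: [0.5102, -0.0413, 0.0713]
eef_rot: [1.926, -2.478, -0.005]
ft_force: [-1.0, -0.2, -0.0]
opening: 0.704
grasp_force: 0.0
```

```bash
python3 - <<'E'
from h import *
along(); to(.5129,-.0402,.0619,-104.4)
E
```

```text
t 30.8 p [ 0.5102 -0.0413  0.0713] th -104.29 tilt [-0.0046  0.0007] F [-1.  -0.2 -0. ] op 0.704 g 0.0 j [-0.08  0.35 -0.33  0.9   0.   -1.4 ]
nose s 76.8 left 2.52 underside 37.26
t 30.8 p [ 0.5102 -0.0413  0.0713] th -104.29 tilt [-0.0046  0.0007] F [-1.  -0.2 -0. ] op 0.704 g 0.0 j [-0.08  0.35 -0.33  0.9   0.   -1.4 ]
shift units [-0.06 -0.08  0.31] turn units 0.02
```

Call:
{"fn": "drive_tool", "kwargs": {"deltas": [[-0.06, -0.08, 0.15, 0, 0, 0, 0.7], [0, 0, 0.13, 0, 0, 0, 0.7], [0, 0, 0, 0, 0, 0, 0.7], [0, 0, 0, 0, 0, 0, 0.35], [0, 0, 0, 0, 0, 0, 0], [0, 0, 0, 0, 0, 0, 0], [0, 0, 0, 0, 0, 0, 0], [0, 0, 0, 0, 0, 0, 0]], "force": 40}}

```text
t: 31.6
position: [0.515, -0.042, 0.0656]
eef_rot: [-1.925, 2.482, -0.001]
ft_force: [0.1, 0.0, 1.6]
opening: 0.153
grasp_force: 41.4
```

```bash
python3 - <<'E'
from h import *
along()
E
```

```text
t 31.6 p [ 0.515  -0.042   0.0656] th -104.4 tilt [ 0.0004 -0.0002] F [0.1 0.  1.6] op 0.153 g 41.4 j [-0.08  0.36 -0.33  0.89 -0.   -1.4 ]
nose s 77.4 left -2.31 underside 31.6
```

Call:
{"fn": "drive_tool", "kwargs": {"deltas": [[-0.05, 0.035, 0, 0, 0, 0, 0], [-0.08, 0.035, 0, 0, 0, 0, 0], [-0.1, 0, 0, 0, 0, 0, 0], [-0.1, 0, 0, 0, 0, 0, 0], [0, 0, 0, 0, 0, 0, 0]]}}

```text
t: 32.1
position: [0.5155, -0.0313, 0.0654]
eef_rot: [-1.926, 2.481, 0.0]
ft_force: [1.1, 0.3, 2.8]
opening: 0.151
grasp_force: 41.5
```

Call:
{"fn": "drive_tool", "kwargs": {"deltas": [[0.05, 0, 0, 0, 0, 0, 0], [0.07, 0, 0, 0, 0, 0, 0], [0.07, 0, 0, 0, 0, 0, 0], [0.05, 0, 0, 0, 0, 0, 0], [0, 0, 0, 0, 0, 0, 0]]}}

```text
t: 32.6
position: [0.5134, -0.0392, 0.0654]
eef_rot: [1.925, -2.482, 0.0]
ft_force: [-0.7, -1.2, 2.0]
opening: 0.154
grasp_force: 41.5
```

```bash
cat >> h.py <<'E'
def rodpose():
    n="scene"; D=np.median([imaging.get_image(n)[1] for _ in range(6)],0); P=cloud(n,D).reshape(-1,3)
    Q=seg(P,(.49,0.0,.164),(.58,.09,.19)); c=rect(Q); A=np.c_[Q[:,:2]-Q[:,:2].mean(0),np.ones(len(Q))]
    print("grip top",len(Q),*c,"offset from col",np.round(c[0]-np.array([536,45.6]),1),"slope",np.round(np.linalg.lstsq(A,Q[:,2],rcond=None)[0][:2],3),"z",round(np.median(Q[:,2]),4))
E
python3 - <<'E'
from h import *
along(); rodpose()
E
```

```text
t 32.6 p [ 0.5134 -0.0392  0.0654] th -104.41 tilt [-0.0001 -0.0002] F [-0.7 -1.2  2. ] op 0.154 g 41.5 j [-0.08  0.35 -0.33  0.89 -0.   -1.4 ]
nose s 79.7 left -0.04 underside 31.42
grip top 55 [535.1  37.7] [18.9 34. ] 38.2 offset from col [-0.9 -7.9] slope [-0.004  0.147] z 0.1689
```

Call:
{"fn": "drive_tool", "kwargs": {"deltas": [[0.05, 0, 0, 0, 0, 0, 0], [0.05, 0, 0, 0, 0, 0, 0], [0.05, 0, 0, 0, 0, 0, 0], [0, 0, 0, 0, 0, 0, 0], [0, 0, 0, 0, 0, 0, 0]]}}

```text
t: 33.4
position: [0.5124, -0.0432, 0.0654]
eef_rot: [1.925, -2.482, 0.0]
ft_force: [-0.2, 0.0, 1.1]
opening: 0.154
grasp_force: 41.5
```

```bash
python3 - <<'E'
from h import *
along(); rodpose()
for n,s in(("top",[534.8,47.7]),("scene",[536.,45.6])):
    fr=[imaging.get_image(n) for _ in range(4)];P=cloud(n,np.median([f[1] for f in fr],0)).reshape(-1,3)
    Q=seg(P,(.53,.078,.031),(.6,.16,.06)); t=(Q[:,:2]*1000-s)@u; print(n,"nose s max",round(np.percentile(t,98),1))
    Q=seg(P,(.49,.0,.11),(.58,.09,.19))
    for z0 in np.arange(.114,.180,.006):
        q=Q[(Q[:,2]>z0)&(Q[:,2]<z0+.006)]
        if len(q)>6: print(round(z0,3),len(q),"u-range",np.round(np.percentile((q[:,:2]*1000-s)@u,[3,97]),1),"n-range",np.round(np.percentile((q[:,:2]*1000-s)@np.array([-u[1],u[0]]),[3,97]),1))
E
```

```text
t 33.4 p [ 0.5124 -0.0432  0.0654] th -104.4 tilt [ 0.     -0.0001] F [-0.2  0.   1.1] op 0.154 g 41.5 j [-0.08  0.35 -0.33  0.88 -0.   -1.4 ]
nose s 75.5 left -0.08 underside 31.43
grip top 57 [536.2  36.2] [19.  29.5] 37.9 offset from col [ 0.2 -9.4] slope [-0.009  0.154] z 0.1685
top nose s max 75.7
0.12 57 u-range [-12.4  15.6] n-range [-18.9  19.2]
0.126 15 u-range [ 5.1 16.8] n-range [-14.4  11.6]
0.162 25 u-range [-12.9   4.2] n-range [-15.8  15.7]
0.168 64 u-range [-11.6   5.9] n-range [-12.8  13.4]
scene nose s max 77.6
0.114 20 u-range [-23.2   3.2] n-range [-20.7   6.2]
0.12 60 u-range [-21.4  15.4] n-range [-20.6  17. ]
0.126 14 u-range [-20.7  -4.9] n-range [-18.7  -8.3]
0.132 12 u-range [-20.1  -7.1] n-range [-18.1  -8.1]
0.138 12 u-range [-20.  -7.] n-range [-18.4  -9.7]
0.144 14 u-range [-21.6  -7. ] n-range [-19.1  -7.6]
0.15 16 u-range [-22.4  -5.8] n-range [-18.2  -7.9]
0.156 14 u-range [-22.4 -10.2] n-range [-19.   -8.4]
0.162 24 u-range [-22.6  -0.4] n-range [-19.   6.]
0.168 36 u-range [-14.5   1.9] n-range [-15.5  14.2]
```

Drawing it back that far puts the foot on the ramp, which adds to the lean. I'll push on so the foot is well onto the flat, then settle back a few mm there.

Call:
{"fn": "drive_tool", "kwargs": {"deltas": [[-0.1, 0, 0, 0, 0, 0, 0], [-0.13, 0, 0, 0, 0, 0, 0], [-0.13, 0, 0, 0, 0, 0, 0], [-0.13, 0, 0, 0, 0, 0, 0], [-0.1, 0, 0, 0, 0, 0, 0], [0, 0, 0, 0, 0, 0, 0]]}}

```text
t: 34.7
position: [0.517, -0.0255, 0.0654]
eef_rot: [-1.926, 2.481, 0.0]
ft_force: [0.3, 0.5, 1.7]
opening: 0.154
grasp_force: 41.6
```

```bash
cat >> h.py <<'E'
def lean():
    nn=np.array([-u[1],u[0]])
    for n,s in(("top",[534.8,47.7]),("scene",[536.,45.6])):
        P=cloud(n,np.median([imaging.get_image(n)[1] for _ in range(5)],0)).reshape(-1,3)
        Q=seg(P,(.49,.0,.164),(.58,.09,.19)); F=seg(P,(.49,.0,.118),(.58,.09,.129))
        if len(Q)>9: c=rect(Q)[0]-np.array(s); print(n,"top off u,n",np.round([c@u,c@nn],1),end=" ")
        f=(F[:,:2]*1000-s); print("flange u",np.round(np.percentile(f@u,[2,98]),1),"n",np.round(np.percentile(f@nn,[2,98]),1))
E
python3 - <<'E'
from h import *
along(); lean()
E
```

```text
t 34.7 p [ 0.517  -0.0255  0.0654] th -104.36 tilt [0.0001 0.0003] F [0.3 0.5 1.7] op 0.154 g 41.6 j [-0.05  0.36 -0.32  0.89  0.   -1.37]
nose s 93.8 left -0.02 underside 31.42
flange u [11.8 17.3] n [-3.2 12.4]
scene top off u,n [-8.  -1.3] flange u [-22.5  15.8] n [-20.6  16. ]
```

Call:
{"fn": "drive_tool", "kwargs": {"deltas": [[0.03, 0, 0, 0, 0, 0, 0], [0.05, 0, 0, 0, 0, 0, 0], [0.05, 0, 0, 0, 0, 0, 0], [0.04, 0, 0, 0, 0, 0, 0], [0, 0, 0, 0, 0, 0, 0]]}}

```text
t: 35.7
position: [0.5155, -0.0312, 0.0654]
eef_rot: [1.925, -2.482, 0.0]
ft_force: [0.0, 0.1, 1.7]
opening: 0.151
grasp_force: 41.6
```

```bash
python3 - <<'E'
from h import *
along(); lean()
E
```

```text
t 35.7 p [ 0.5155 -0.0312  0.0654] th -104.4 tilt [-0.     -0.0002] F [0.  0.1 1.7] op 0.151 g 41.6 j [-0.06  0.36 -0.33  0.89 -0.   -1.38]
nose s 88.0 left -0.04 underside 31.41
flange u [ 3.4 17. ] n [-13.3  18.1]
scene top off u,n [-8.8 -1.6] flange u [-23.4  15.8] n [-20.6  16.2]
```

Whatever I do, the lean stays at or below about 0.10 rad. The bore clearances give the same cap: (2.6+2.5)/50 ≈ 0.10, inside the 0.12 limit. I'll release and clear off.

Call:
{"fn": "drive_tool", "kwargs": {"deltas": [[0, 0, 0, 0, 0, 0, 0.25], [0, 0, 0, 0, 0, 0, 0.5], [0, 0, 0, 0, 0, 0, 0.7], [0, 0, 0, 0, 0, 0, 0.7], [0, 0, -0.4, 0, 0, 0, 0.7], [0.2, 0, -0.8, 0, 0, 0, 0.7], [0.4, 0, -1, 0, 0, 0, 0.7], [0.7, 0, -1, 0, 0, 0, 0.7], [1, 0, -1, 0, 0, 0, 0.7], [1, 0, -1, 0, 0, 0, 0.7], [1, 0, -0.5, 0, 0, 0, 0.7], [0.5, 0, 0, 0, 0, 0, 0.7]]}}

```text
t: 37.4
position: [0.4801, -0.1726, 0.2394]
eef_rot: [-1.923, 2.482, -0.006]
ft_force: [0.4, 0.4, -0.4]
opening: 0.701
grasp_force: 0.0
```

Call:
{"fn": "drive_tool", "kwargs": {"deltas": [[1, 0, 0, 0, 0, 0, 0.7], [1, 0, 0, 0, 0, 0, 0.7], [0.5, 0, 0, 0, 0, 0, 0.7], [0, 0, 0, 0, 0, 0, 0.7], [0, 0, 0, 0, 0, 0, 0.7]]}}

```text
t: 37.9
position: [0.4611, -0.2424, 0.2361]
eef_rot: [-1.925, 2.482, 0.001]
ft_force: [0.4, 0.5, 0.5]
opening: 0.698
grasp_force: 0.0
```

```bash
python3 - <<'E'
from h import *
st(); lean(); rodpose()
for n,s in(("top",[534.8,47.7]),("scene",[536.,45.6])):
    P=cloud(n,np.median([imaging.get_image(n)[1] for _ in range(4)],0)).reshape(-1,3)
    Q=seg(P,(.53,.078,.031),(.6,.16,.06)); t=(Q[:,:2]*1000-s)@u; print(n,"nose s",round(np.percentile(t,98),1),"mid",np.round(np.median((Q[:,:2]*1000-s)@np.array([-u[1],u[0]])),1))
    for lo,hi in((-75,-30),(30,60)):
        q=(P[:,:2]*1000-s)@u;l=abs((P[:,:2]*1000-s)@np.array([-u[1],u[0]]));m=(q>lo)&(q<hi)&(l<5)&(P[:,2]>.03);print(" z on drift",lo,np.round(np.median(P[m,2])*1000,1))
E
```

```text
t 37.9 p [ 0.4611 -0.2424  0.2361] th -104.41 tilt [-0.0005  0.0007] F [0.4 0.5 0.5] op 0.698 g 0.0 j [-0.48  0.26 -0.01  1.3   0.   -1.8 ]
top top off u,n [-8.  -0.7] flange u [-22.1  16.2] n [-18.2  19. ]
scene top off u,n [-8.6 -2.1] flange u [-23.2  15.2] n [-20.   16.2]
grip top 59 [535.6  37.1] [18.9 32.5] 38.1 offset from col [-0.4 -8.5] slope [-0.029  0.143] z 0.1694
top nose s 89.3 mid 1.1
 z on drift -75 49.1
 z on drift 30 42.4
scene nose s 91.0 mid -3.6
 z on drift -75 48.8
 z on drift 30 39.6
```

```bash
python3 -c "
from rig import close_job
print(close_job())"
```

```text
the job is handed in; nothing more can be done
None
```

I handed the job in at about 38 s of the 70 s: the rod was pressed home and released, then the drift was driven through and left flat, its nose about 88 mm past the axis, with the rod standing loose in the socket. The closest margin is the rod's lean, about 0.10 rad against the 0.12 limit; I couldn't reduce it, and the verdict wasn't shown to me.

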